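# Fit the beam tube into the scan box

## Robot

A 6-joint arm with a two-finger parallel gripper is mounted at the origin on the work surface. World frame = base frame: x ahead of the robot, y to its left, z up, the work surface at z = 0. Lengths are in m, angles in rad, forces in N, time in s.
With the tool pointing down it reaches from about 0.225 to 0.725 m from the base axis. Payload 3.1 kg.
Tool frame: the origin (TCP) lies at the very end of the fingers, on their centre line; the grasp point (between the pads) lies 19 mm behind it; z points along the fingers, y is the direction in which the jaws open and shut (so a half turn about z gives the same grasp; the last joint's range is limited). The gripper opens to 85 mm and grips with 20 to 120 N. Pads are 22 mm wide; open, the fingers measure 114 mm over their backs; the gripper's body (76 mm by 85 mm) begins 54 mm behind the grasp point. The pads swing forward as they close: fully open they stand 13 mm farther back than shut.
Start: joints at [1.152, 0.048, 0.099, 1.622, 0, 1.443], TCP at [0.151, 0.503, 0.191] pointing down, gripper open.
Joint ranges: [-2.91, 2.91], [-0.99, 1.94], [-1.21, 1.42], [-2.12, 2.29], [-1.49, 1.47], [-3.14, 3.14]. Speed limits (rad/s): [2.79, 2.79, 3.14, 3.14, 3.14, 3.14].

## Interface

Orientations are given as a unit quaternion [w, x, y, z].
In Python, from workcell import env gives the robot as it stands. The module is installed in compiled form; this text tells all that it offers.
- The arm moves only by the tool play_rows, never from a script. Its argument "moves" is a list that holds one entry, the list of rows, each a list of 5 numbers: the shift along the world's x, y, z in mm, then the turn about the world's z in degrees, then the gripper's target within -1 to 1 (shut at 1, half-way at 0, fully open at -1). A call has 1 to 10 rows; each row shifts and turns the pose as measured when the row begins; what a row does not reach is not made up. A row lasts 1/8 s, in which the tool goes at most 62.5 mm and 10.7 degrees, less where a joint would pass 70% of its speed; a pose out of reach is approached as far as the arm can. A call with a gripper value outside its range is refused whole. The fingers move at their own pace and stop on an object; the grip force is fixed at half the most. Time passes only in rows, so rows that do not move let the fingers close. It gives the time, the measured TCP pose, the force and the opening at its end, in the units of the state.
- env.get_obs(): the state, without advancing time (a new reading comes with each control period).
- env.capture(name): name is "scene" or "side" or "wrist"; returns a dict with "frame" (480x640x3 uint8, blue, green, red), "z_map" (480x640 float32, m along the optical axis (not along the pixel's ray), 0 where there is no reading), "fovy" (degrees; the focal length in pixels is half the picture's height over the tangent of half this angle, whatever the lens; pixels are square), "cx", "cy" (the principal point, pixels), "eye" and "attitude" of the camera in the world. Camera axes: x right, y down, z forward; pixel columns grow to the right and rows downward; lengths in m; the calibration is good to about 2 mm. A picture is of the moment at which its call begins.
- env.sign_off(): hands the job in, once; it reports no verdict.
Trained networks look in a picture, given as the dict that the camera call returned (one of the last four; its "shot" number tells which), for a name from the list of things; names that differ only in an ending like _2 or _b are one class to them, and where a whole thing is asked for, a point or a joint stands for the part that bears it (a point fixed in the world has none). Each returns a list of dicts, best first, with "p" (0 to 1); they miss things now and then, are a little off and sometimes report something else, mostly with a low value. They report only what shows in the picture. A call takes as long as a camera call. They do not tell look-alikes from the thing itself.
- env.boxes_of(query, picture): "xyz" ([x, y, z] in m, in world coordinates, good to about 4 mm: the middle of the surface that is visible of it).
- env.pinpoint(query, picture): "xyz" ([x, y, z] in m, in world coordinates, good to about 4 mm: a listed point, or the origin of a listed thing).
The state is a dict: "time": time; "joints": joint angles; "joint_velocities": joint speeds; "tau": joint torques, N m; "tool_pos": TCP position; "orientation": TCP orientation; "ft_force": force on the tool from outside, world axes, zero at the start; "moment": the same for the moment, N m; "opening": opening from 0.0 (shut) to 1.0 (fully open).
Only numpy, scipy, OpenCV 4.12 (cv2) and the standard library are available. Lean on these libraries where they do the work, as an engineer would, in place of code of your own. Each camera call takes 0.05 s, during which the arm holds its last target.

## Task

Close the open beam path between the fold mirror and the scan box: swing the red dust cover on the scan box fully aside so the port is clear, take the black beam tube from its V rest and slide it, nose first, through both guide rings and into the port until its collar is home against the first ring. Leave it lying there, and leave the other things on the table where they are.

Things in the scene. Friction and masses are not known exactly. Their poses are not given: they have to be found in the camera images.
- tube: Loose black beam tube, 212 mm long, 0.15 kg. Origin on its axis at the front (stop) face of its collar; y axis along the tube to the nose. Ahead of the origin: tube of 24 mm diameter for 152 mm, then 8 mm of nose tapering to 17 mm. Behind it: bright collar, 37 mm diameter, 8 mm thick, then bright sleeve to hold. Centre of mass near y = +29 mm. Starts lying level in the V rest, axis 50 mm up.
- tube_nose (a point): Centre of the tube's nose end, on its axis.
- tube_sleeve (a point): Middle of the tube's grip sleeve (26 mm diameter, from 8 to 52 mm behind the collar's stop face), on the tube's axis. It overhangs the V rest and is free all round.
- v_rest: Fixed V rest under the tube: aluminium base plate 50 x 130 x 8 mm with two dark V blocks, 12 mm thick, 48 mm high, at y = 16 and 110 mm. Origin on the table below the tube's collar; its y axis runs along the tube. The tube only lies in it.
- beam_line: Fixed equipment of the beam path. y axis = the way the tube goes in, x horizontal across the beam, z up; origin on the table. All holes lie on one level axis at x = 0, z = 95 mm; ring centres at y = -30 and +45 mm (feet 40 x 66 mm), scan box (140 wide, 190 deep, top 140 mm up) from y = 110 mm, fold mirror at y = -400 mm (118 mm tall), laser head beside it at x = 88 to 300 mm.
- ring1 (a point): Centre of the entry face of the first guide ring (bore 31 mm, outside 47 mm, 12 mm thick, on a post), where the tube enters first and against which its collar stops. Axes as beam_line.
- ring2 (a point): Centre of the entry face of the second guide ring (same size), 75 mm farther along the beam. Axes as beam_line.
- port (a point): Centre of the port in the scan box's face: a 34 mm hole, 20 mm deep, in a dark front plate, 146 mm beyond the entry face of the first ring. Axes as beam_line.
- port_seat (a point): Point on the beam axis 14 mm inside the port, where the nose end comes when the collar is home against the first ring; the released tube settles 3.5 mm below the axis, on the bottoms of the bores.
- cover_pin (a point): The single pivot screw of the dust cover on the scan box's face, 36 mm below the port's centre. Axes as beam_line.
- cover_knob (a point): Middle of the round black knob on the cover's top tab: 10 mm diameter, 30 mm long, standing out towards the rings (from 5 to 35 mm off the scan box's face), 64 mm from the pivot; with the cover shut it is 28 mm above the port's centre.
- cover (a joint): Angle of the red dust cover (disc of 44 mm diameter, 4 mm thick) about its pin: 0 = upright, shut; it swings to beam_line's +x (knob over that way and down) to a stop at 1.75 rad. Light friction holds it near upright (starts at 0 to 0.2 rad); tipped past about 0.6 rad it drops to the stop by its own weight. The port is clear for the tube from about 1.2 rad.
- solvent: Bystander: amber bottle, 56 mm diameter, 125 mm tall, upright; origin under its base.
- spare_ring: Bystander: small lens mount on a post, 89 mm tall, foot 40 x 66 mm; origin under its foot.
- objective: Bystander: bright microscope objective standing upright, 26 mm diameter, 48 mm tall; origin under its base.
- power_meter: Bystander: dark hand-held meter lying flat, 85 x 150 x 32 mm; origin under its centre.
- driver: Bystander: blue-handled hex driver, 170 mm long, lying flat.
- screw_tray: Bystander: shallow grey-blue screw tray, 90 x 130 x 26 mm; origin under its centre.
- spare_post: Bystander: bright steel post standing on its round base, 32 mm diameter base, 85 mm tall; origin under its base.
Mind the look-alikes: they are no part of the job. What is shaped like the tube but yellow is not meant.

How it is judged:
By the outcome, as a careful person would: the job done as asked, in the order asked, and still so for the second after the job is handed in, with the robot touching nothing.
It also fails if it takes over 61 s, if anything falls off the work surface, if the arm or the gripper's body presses on something with over 40 N, if the wrist force passes 120 N, or if a joint passes its speed limit or range.

## Working session

There is one attempt and no reset: what is moved stays moved. The work goes in short steps, Python scripts to look and compute and a tool call to move; the robot and the scene stay as the last step left them, time stands still between calls to the robot, and variables do not carry over. Pictures are saved under pics/ and viewed, and the job is handed in when it is done.

Besides the shell and the picture viewer there is one more tool, called after "Emit:" as name(argument=value, ...) on one line, values as JSON. play_rows: Moves the arm, as the interface text tells. Its arguments: {"type":"object","properties":{"moves":{"type":"array","items":{"type":"array","items":{"type":"array","items":{"type":"number"}}}}},"required":["moves"]}

```bash
mkdir -p pics; cat > h.py <<'E'
from workcell import env
import numpy as np, cv2
from scipy.spatial.transform import Rotation as R
np.set_printoptions(precision=4,suppress=True)
def f(p): return 240/np.tan(np.radians(p["fovy"])/2)
def rot(p):
    a=np.array(p["attitude"],float)
    return a if a.shape==(3,3) else R.from_quat(a[[1,2,3,0]]).as_matrix()
def cloud(p):
    z=p["z_map"];v,u=np.mgrid[0:480,0:640];k=f(p)
    c=np.stack([(u-p["cx"])/k*z,(v-p["cy"])/k*z,z],-1)
    return c@rot(p).T+np.array(p["eye"])
def pix(p,w):
    c=(np.array(w)-np.array(p["eye"]))@rot(p); k=f(p)
    return c[0]/c[2]*k+p["cx"],c[1]/c[2]*k+p["cy"]
E
python3 - <<'E'
from h import *
o=env.get_obs();print(o)
for n in ["scene","side","wrist"]:
    p=env.capture(n);cv2.imwrite(f"pics/{n}0.png",p["frame"])
    print(n,p["eye"],p["attitude"],p["fovy"],p["cx"],p["cy"])
    for q in ["tube","tube_nose","tube_sleeve","ring1","ring2","port","cover_knob","cover_pin","v_rest"]:
        print(q,[(np.array(d["xyz"]),round(d["p"],2)) for d in env.pinpoint(q,p)[:3]])
E
```

```text
{'time': 0.0, 'joints': array([ 1.1522,  0.0488,  0.0975,  1.622 , -0.    ,  1.443 ]), 'joint_velocities': array([ 0.0003,  0.0004, -0.0011, -0.    ,  0.0013, -0.0008]), 'tau': array([ -0.0002, -33.8788,  32.0012,   0.0205,  -0.    ,  -0.    ]), 'tool_pos': array([0.1502, 0.5023, 0.1902]), 'orientation': array([-0.0003,  0.1449,  0.9894, -0.0012]), 'ft_force': array([0.1506, 0.8873, 0.397 ]), 'moment': array([0.0258, 0.0017, 0.0099]), 'opening': 0.9983830962790587}
scene [0.8903 0.6927 0.9691] [-0.0844  0.226   0.8965 -0.3715] 52.196827599817624 313.41987275721806 242.4511384351518
tube [(array([ 0.4357, -0.0995,  0.0486]), 0.81), (array([0.5594, 0.1798, 0.1002]), 0.32)]
tube_nose [(array([ 0.4416, -0.1008, -0.0036]), 0.72), (array([0.4133, 0.0503, 0.0487]), 0.66), (array([ 0.4436, -0.1284,  0.0473]), 0.46)]
tube_sleeve [(array([ 0.1795, -0.4192,  0.0203]), 0.56), (array([ 0.4427, -0.1246,  0.0474]), 0.55)]
ring1 [(array([0.5534, 0.1014, 0.0938]), 0.83), (array([0.5565, 0.1823, 0.1011]), 0.61)]
ring2 [(array([0.5534, 0.1014, 0.0938]), 0.83), (array([0.5565, 0.1823, 0.1011]), 0.61)]
p
[... 762 characters left out ...]
399, 0.0005]), 0.44)]
ring1 [(array([0.5558, 0.1785, 0.0953]), 0.96), (array([0.5554, 0.1054, 0.0974]), 0.76)]
ring2 [(array([0.5558, 0.1785, 0.0953]), 0.96), (array([0.5554, 0.1054, 0.0974]), 0.76)]
port [(array([0.5606, 0.2485, 0.0937]), 0.59)]
cover_knob [(array([0.5574, 0.233 , 0.1231]), 0.43)]
cover_pin [(array([0.5582, 0.2473, 0.0559]), 0.76)]
v_rest [(array([ 0.4411, -0.0997, -0.0002]), 0.8), (array([ 0.3446, -0.3488, -0.    ]), 0.74), (array([0.555 , 0.1782, 0.0947]), 0.7)]
wrist [0.0751 0.5238 0.3734] [0.1246 0.7923 0.59   0.0927] 61.40631466070753 317.76833924892327 242.03116367117713
tube []
tube_nose []
tube_sleeve []
ring1 []
ring2 []
port []
cover_knob []
cover_pin []
v_rest []
```

View pics/scene0.png

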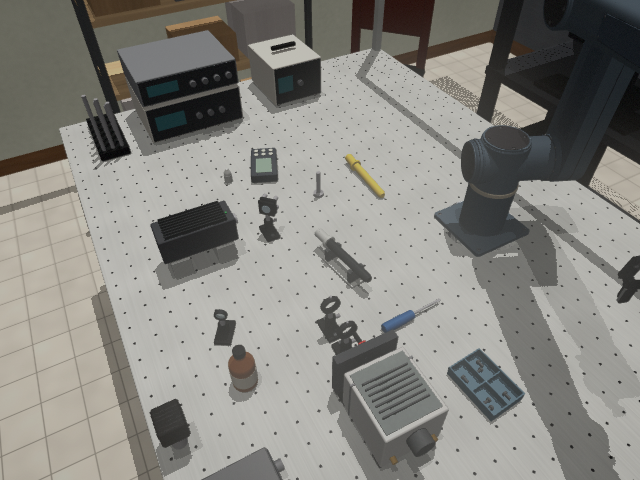

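View pics/side0.png

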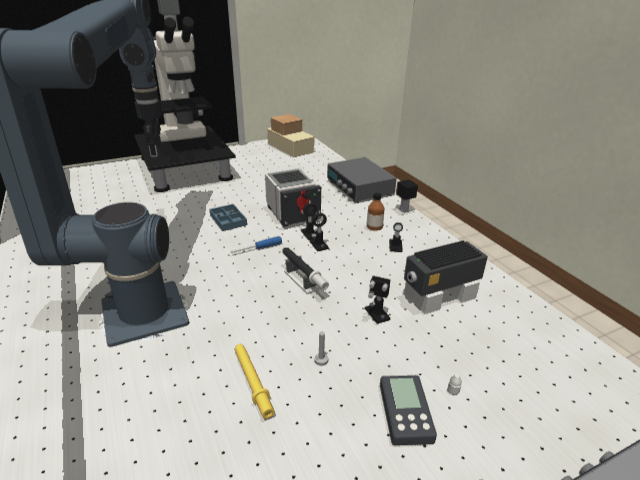

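View pics/wrist0.png

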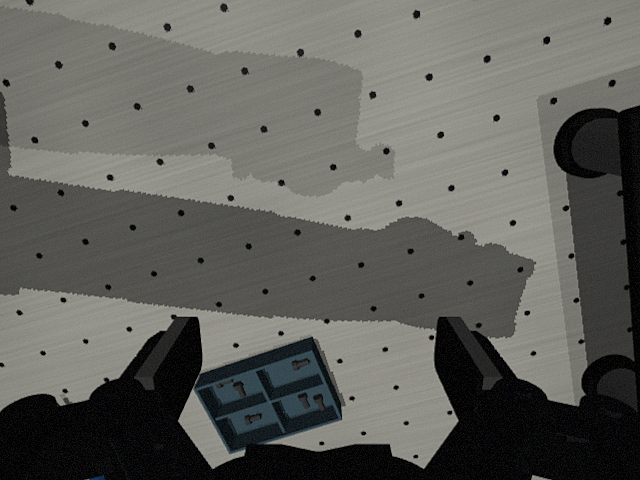

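The scene picture shows:
- the black tube with its bright collar and sleeve in the V rest, scene px (343,257), side px (305,272)
- the yellow look-alike, scene (365,175), side (255,380)
- the two rings, scene (330,308) and (347,330)
- the red cover between ring 2 and the box, side (303,202)
- the spare mount, scene (224,327), and the fold mirror, scene (267,215), which resemble the rings

The tube I want is the black one. Next I'll measure precisely and check close crops.

```bash
python3 - <<'E'
from h import *
S={}
for n,(a,b,c,d) in {"scene":(290,220,410,380),"side":(260,170,350,310)}.items():
    p=env.capture(n);S[n]=p
    im=p["frame"][b:d,a:c];s=min(790/(c-a),590/(d-b));cv2.imwrite(f"pics/{n}1.png",cv2.resize(im,None,fx=s,fy=s,interpolation=cv2.INTER_NEAREST))
    P=cloud(p).reshape(-1,3);ok=(p["z_map"].ravel()>0)
    m=ok&(abs(P[:,0]-.56)<.15)&(P[:,1]>.2)&(P[:,1]<.5)&(abs(P[:,2]-.14)<.006)
    q=P[m]; print(n,"top z",np.median(q[:,2]),len(q)); print(cv2.minAreaRect((q[:,:2]*1000).astype(np.float32)), q.min(0),q.max(0))
    # rings
    for y in (.104,.179):
        m=ok&(abs(P[:,0]-.556)<.04)&(abs(P[:,1]-y)<.02)&(P[:,2]>.07)&(P[:,2]<.125); q=P[m]; print("ring",y,len(q),q.mean(0),np.percentile(q,[2,50,98],axis=0))
    # front face
    m=ok&(abs(P[:,0]-.56)<.09)&(abs(P[:,1]-.25)<.012)&(P[:,2]>.02)&(P[:,2]<.13); q=P[m]
    if len(q)>50:
        A=np.c_[q[:,0]-.56,np.ones(len(q))]; k=np.linalg.lstsq(A,q[:,1],rcond=None)[0];print("face y",k,"yaw",np.degrees(np.arctan(k[0])),len(q),q[:,0].min(),q[:,0].max())
    # tube
    m=ok&(abs(P[:,0]-.43)<.06)&(P[:,1]>-.17)&(P[:,1]<.08)&(P[:,2]>.052)&(P[:,2]<.08); q=P[m]
    print("tube",len(q)); 
    for y in np.arange(-.165,.08,.02):
        t=q[abs(q[:,1]-y)<.01]
        if len(t)>3: print(round(y,3),len(t),np.median(t,0),t[:,2].max(),q[:,1].min(),q[:,1].max())
E
```

```text
scene top z 0.13549515430826464 3069
((561.3668823242188, 343.6805419921875), (189.3581085205078, 139.88706970214844), 89.04222869873047) [0.49  0.248 0.134] [0.6307 0.4382 0.1436]
ring 0.104 237 [0.5569 0.1118 0.0978] [[0.5357 0.1037 0.0741]
 [0.5567 0.1133 0.0993]
 [0.5783 0.1168 0.1194]]
ring 0.179 247 [0.5599 0.1865 0.0989] [[0.5378 0.1786 0.0749]
 [0.5599 0.1875 0.1014]
 [0.5801 0.1918 0.1224]]
face y [-0.0089  0.2548] yaw -0.510205705055263 155 0.5435283482750466 0.6308890952435386
tube 591
-0.145 42 [ 0.4488 -0.1429  0.0599] 0.06352408832484968 -0.1543337636030473 0.059382076500610004
-0.125 51 [ 0.4487 -0.1257  0.0603] 0.06642844568408446 -0.1543337636030473 0.059382076500610004
-0.105 74 [ 0.4456 -0.101   0.0616] 0.07021091916291544 -0.1543337636030473 0.059382076500610004
-0.085 48 [ 0.4421 -0.0852  0.059 ] 0.06358849601259042 -0.1543337636030473 0.059382076500610004
-0.065 50 [ 0.4388 -0.0644  0.06  ] 0.06574555442601981 -0.1543337636030473 0.059382076500610004
-0.045 52 [ 0.4363 -0.0461  0.0586] 0.06347872523405507 -0.1543337636030473 0.059382076500610004
-0.025 54 [ 0.43
[... 1317 characters left out ...]
8154992516104 0.05863513941557552
-0.065 37 [ 0.427  -0.0644  0.0608] 0.06486684183057811 -0.15358154992516104 0.05863513941557552
-0.045 40 [ 0.4236 -0.0447  0.0614] 0.06510834432985779 -0.15358154992516104 0.05863513941557552
-0.025 38 [ 0.4202 -0.0251  0.0605] 0.06691935907055757 -0.15358154992516104 0.05863513941557552
-0.005 31 [ 0.4192 -0.0054  0.0615] 0.06526045247772216 -0.15358154992516104 0.05863513941557552
0.015 36 [0.4145 0.0136 0.0606] 0.06538036806178849 -0.15358154992516104 0.05863513941557552
0.035 33 [0.415  0.0359 0.0606] 0.06501830868439029 -0.15358154992516104 0.05863513941557552
0.055 16 [0.4107 0.0485 0.06  ] 0.06526223319581448 -0.15358154992516104 0.05863513941557552
```

View pics/scene1.png

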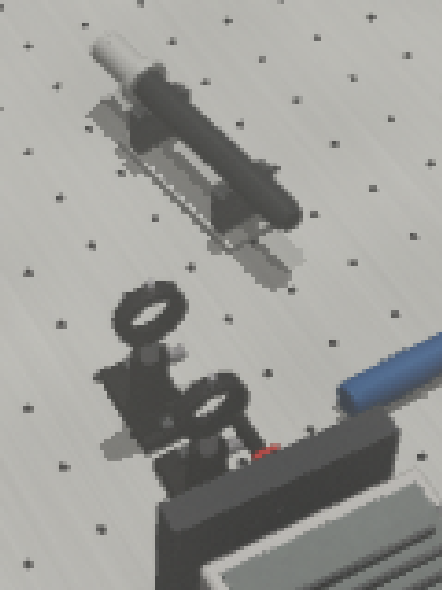

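View pics/side1.png

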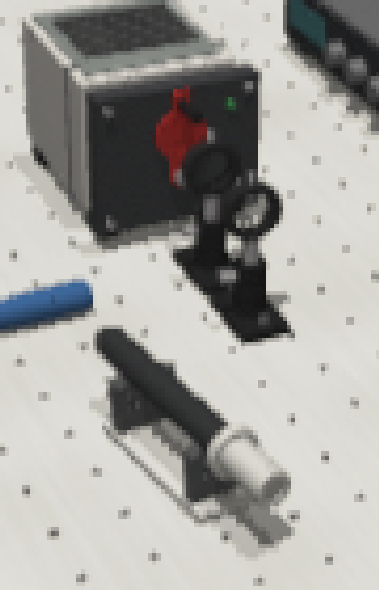

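The crops confirm the choice: a black tube with bright collar and sleeve in the V rest, the red cover nearly upright behind ring 2, and the knob on top. The measurements are:

| Item | Value |
|---|---|
| Beam axis x | ≈ 0.5545 at ring 1, 0.557 at the box face |
| Beam yaw | ≈ -1° |
| Box face | y ≈ 0.249 |
| Tube yaw | ≈ +8° |
| Sleeve centre | ≈ (0.442, -0.131, 0.05) |

Cover first.

Emit:
play_rows(moves=[[[36, -28, 2, -7.4, 1], [36, -28, 2, -7.4, 1], [36, -28, 2, -7.4, 1], [36, -28, 2, -7.4, 1], [36, -28, 2, -7.4, 1], [36, -28, 0, -7.4, 1], [36, -28, 0, -7.4, 1], [36, -28, 0, -7.4, 1], [36, -28, 0, -7.4, 1], [36, -28, 0, -7.4, 1]]])

```text
time: 2.85
tool_pos: [0.5187, 0.2158, 0.2023]
orientation: [0.001, 0.723, 0.69, 0.002]
ft_force: [0.4, 1.0, -0.3]
opening: 0.003
```

```bash
cat > w.py <<'E'
from h import *
import sys
tag=sys.argv[1]
o=env.get_obs();print(o["tool_pos"],o["orientation"],o["time"])
p=env.capture("wrist");cv2.imwrite(f"pics/wrist_{tag}.png",p["frame"])
print(p["eye"])
for q in sys.argv[2:]:
    print(q,[(np.array(d["xyz"]),round(d["p"],2),np.round(pix(p,d["xyz"]))) for d in env.pinpoint(q,p)[:3]])
E
python3 w.py 1 ring1 ring2 port cover_knob cover_pin
```

```text
[0.5187 0.2158 0.2023] [0.0009 0.7235 0.6904 0.0023] 2.85
[0.5212 0.2921 0.3845]
ring1 [(array([0.5614, 0.1789, 0.0944]), 0.82, array([375., 265.])), (array([0.5542, 0.1013, 0.0939]), 0.69, array([366., 353.]))]
ring2 [(array([0.5614, 0.1789, 0.0944]), 0.82, array([375., 265.])), (array([0.5542, 0.1013, 0.0939]), 0.69, array([366., 353.]))]
port [(array([0.5564, 0.2532, 0.0932]), 0.55, array([367., 168.]))]
cover_knob [(array([0.5583, 0.2297, 0.1223]), 0.6, array([376., 209.]))]
cover_pin [(array([0.5609, 0.1809, 0.0948]), 0.32, array([374., 263.]))]
```

View pics/wrist_1.png

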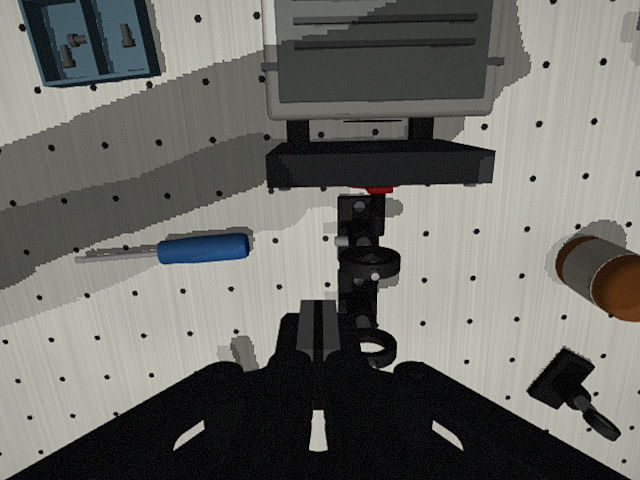

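The wrist view shows the fingertips at (318,300), ring 2 at (372,262) and the knob/red tab at (376,195), so the knob is at x ≈ 0.558. I'll lower the fingers beside the knob on the -x side.

Emit:
play_rows(moves=[[[-4, 4, -26, 0, 1], [-3, 4, -26, 0, 1], [0, 0, -26, 0, 1], [0, 0, -20, 0, 1], [0, 0, 0, 0, 1]]])

```text
time: 3.78
tool_pos: [0.5052, 0.2314, 0.1045]
orientation: [0.001, 0.717, 0.697, 0.004]
ft_force: [0.8, 0.5, 0.2]
opening: 0.001
```

```bash
python3 w.py 2 cover_knob; python3 -c "
from h import *
for n in ('side','scene'):
    p=env.capture(n);a=p['frame'];b=a[160:280,250:370] if n=='side' else a[280:400,290:410]
    cv2.imwrite('pics/%s2.png'%n,cv2.resize(b,None,fx=4,fy=4))"
```

```text
[0.5052 0.2314 0.1045] [0.001  0.7171 0.697  0.0041] 3.775
[0.5057 0.3073 0.2868]
cover_knob [(array([0.5583, 0.2275, 0.1214]), 0.79, array([437., 297.]))]
```

View pics/side2.png

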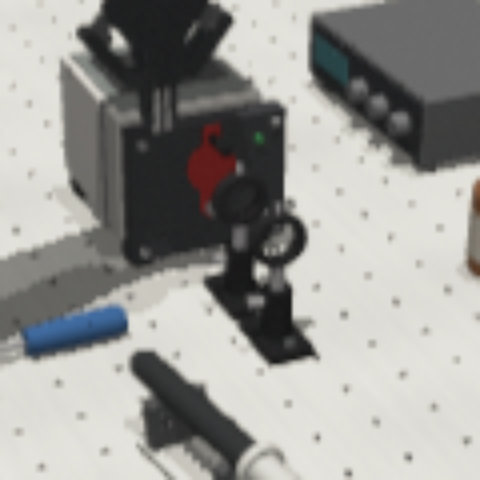

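View pics/wrist_2.png

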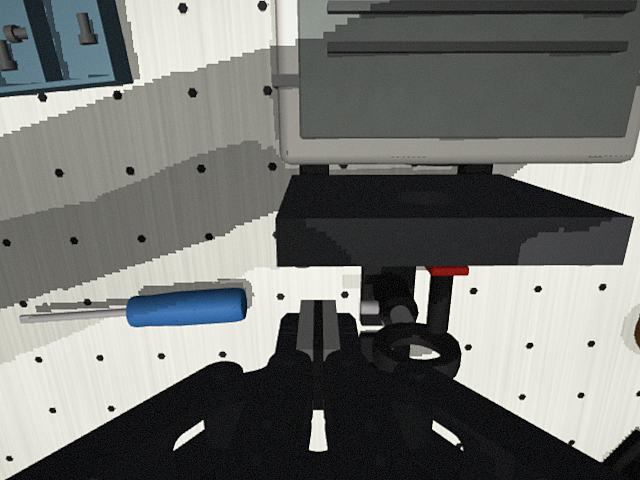

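The knob is at (440,300) and the fingers at (318,330), on its -x side and overlapping it in y. I'll shift 6 mm away from the box and push toward +x.

Emit:
play_rows(moves=[[[5, -6, -3, 0, 1], [12, 0, 0, 0, 1], [12, 0, 0, 0, 1], [12, 0, 0, 0, 1], [12, 0, 0, 0, 1], [12, 0, 0, 0, 1], [12, 0, 0, 0, 1], [12, 0, 0, 0, 1], [6, 0, 0, 0, 1], [0, 0, 0, 0, 1]]])

```text
time: 5.22
tool_pos: [0.6137, 0.2247, 0.1057]
orientation: [0.004, 0.718, 0.696, 0.009]
ft_force: [-0.5, -0.5, -0.5]
opening: -0.002
```

```bash
python3 w.py 3 cover_knob; python3 -c "
from h import *
for n in ('side',):
    p=env.capture(n);a=p['frame'];b=a[160:280,250:370]
    cv2.imwrite('pics/%s3.png'%n,cv2.resize(b,None,fx=4,fy=4))"
```

```text
[0.6137 0.2247 0.1057] [0.0036 0.7182 0.6958 0.0087] 5.225
[0.6126 0.3002 0.2882]
cover_knob [(array([0.5588, 0.2296, 0.123 ]), 0.77, array([194., 287.]))]
```

View pics/side3.png

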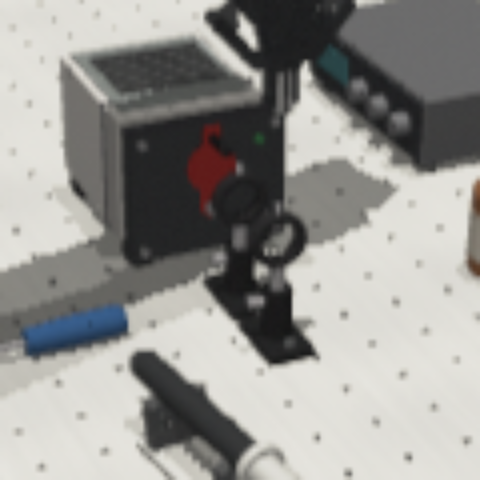

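View pics/wrist_3.png

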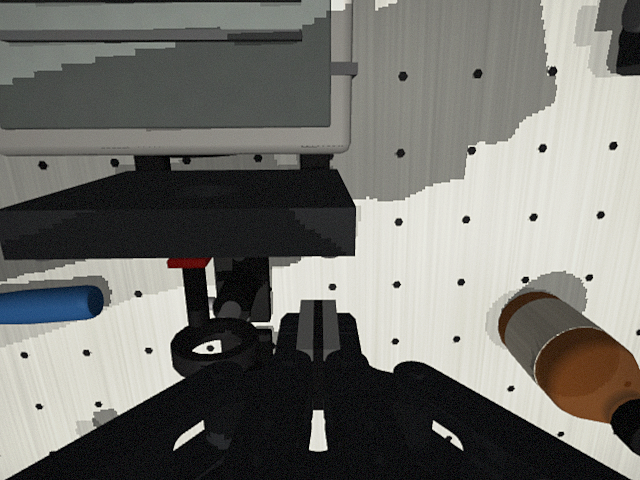

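The cover hasn't moved. The knob is still at (195,290) and the fingers are now on its +x side, so they passed without catching it. I'll check the finger geometry against depth.

```bash
python3 - <<'E'
from h import *
o=env.get_obs();p=env.capture("wrist");C=cloud(p)
print(o["tool_pos"],"tcp pix",pix(p,o["tool_pos"]))
print(R.from_quat(o["orientation"][[1,2,3,0]]).as_matrix())
for u,v in [(310,303),(310,310),(310,330),(325,310),(325,350),(310,380),(290,330),(345,320),(195,290),(195,270),(195,310),(190,263),(192,323)]: print(u,v,C[v,u])
E
```

```text
[0.613  0.2249 0.106 ] tcp pix (np.float64(318.03831009702407), np.float64(277.6648686605434))
[[ 0.0312  0.9994  0.0175]
 [ 0.9995 -0.0313  0.0071]
 [ 0.0076  0.0173 -0.9998]]
310 303 [0.6094 0.234  0.1523]
310 310 [0.6094 0.2337 0.1573]
310 330 [0.6094 0.2341 0.1722]
325 310 [0.6148 0.2339 0.1582]
325 350 [0.6139 0.2329 0.1823]
310 380 [0.6093 0.2308 0.1937]
290 330 [0.6024 0.2302 0.1648]
345 320 [0.6218 0.2298 0.1585]
195 290 [0.5597 0.2301 0.1275]
195 270 [0.5608 0.2393 0.1275]
195 310 [0.5584 0.2204 0.1272]
190 263 [0.5608 0.2444 0.1329]
192 323 [0.5563 0.2141 0.1272]
```

```bash
python3 - <<'E'
from h import *
o=env.get_obs()
for n in ("side","scene"):
    p=env.capture(n);C=cloud(p);P=C.reshape(-1,3);t=o["tool_pos"]
    m=(p["z_map"].ravel()>0)&(abs(P[:,0]-t[0])<.03)&(abs(P[:,1]-t[1])<.03)&(P[:,2]>.06)&(P[:,2]<.26)
    q=P[m];print(n,len(q),q.min(0),q.max(0),pix(p,t),pix(p,t+[0,0,.045]))
    for z in np.arange(.1,.26,.015):
        s=q[abs(q[:,2]-z)<.0075]
        if len(s):print(round(z,3),len(s),s.min(0),s.max(0))
    u,v=map(int,pix(p,t)); a=p["frame"][v-60:v+60,u-60:u+60]
    b=cv2.resize(a,None,fx=4,fy=4,interpolation=cv2.INTER_NEAREST);cv2.drawMarker(b,(240,240),(0,255,0));cv2.imwrite(f"pics/tip_{n}.png",b)
E
```

```text
side 635 [0.583  0.1986 0.0601] [0.6428 0.2549 0.2599] (np.float64(320.029594047769), np.float64(197.93171549777549)) (np.float64(320.2462603786373), np.float64(185.6221621074747))
0.1 45 [0.584  0.2442 0.0926] [0.6255 0.2545 0.1073]
0.115 50 [0.5833 0.244  0.1075] [0.6258 0.2539 0.1224]
0.13 41 [0.5843 0.2432 0.1227] [0.6257 0.2547 0.1371]
0.145 11 [0.5857 0.2146 0.1385] [0.6222 0.2544 0.1524]
0.16 35 [0.5957 0.21   0.1532] [0.6248 0.2324 0.1668]
0.175 42 [0.5952 0.2108 0.1677] [0.6247 0.2315 0.1823]
0.19 47 [0.5852 0.2073 0.1825] [0.6377 0.2254 0.1974]
0.205 76 [0.5849 0.2076 0.1976] [0.6428 0.2387 0.2125]
0.22 63 [0.5856 0.2055 0.2125] [0.6428 0.2425 0.2273]
0.235 66 [0.583  0.2024 0.2275] [0.6417 0.2212 0.2425]
0.25 86 [0.5839 0.1986 0.2426] [0.6425 0.2194 0.2574]
scene 746 [0.583  0.2126 0.0601] [0.6429 0.2548 0.2589] (np.float64(333.38121462693016), np.float64(351.7769166574348)) (np.float64(333.6636613332328), np.float64(339.27687645386646))
0.1 6 [0.6285 0.247  0.0956] [0.6298 0.2534 0.1043]
0.115 10 [0.6284 0.2463 0.1092] [0.6301 0.2526 0.1216]
0.13 77 [0.5833 0.2461 0.1254] [0.6298 0.2548 0.1365]
0.145 16 [0.5839 0.2289 0.138 ] [0.6202 0.2512 0.1518]
0.16 57 [0.5999 0.2205 0.153 ] [0.6269 0.2372 0.1674]
0.175 56 [0.5988 0.2242 0.1676] [0.6269 0.2369 0.1821]
0.19 89 [0.583  0.2131 0.1825] [0.6425 0.2388 0.1975]
0.205 144 [0.5839 0.2126 0.1976] [0.6426 0.2409 0.2123]
0.22 88 [0.5943 0.215  0.2127] [0.6429 0.2439 0.2272]
0.235 95 [0.583  0.2322 0.2278] [0.6407 0.2455 0.2421]
0.25 86 [0.5929 0.2324 0.2426] [0.6429 0.2452 0.257 ]
```

View pics/tip_side.png

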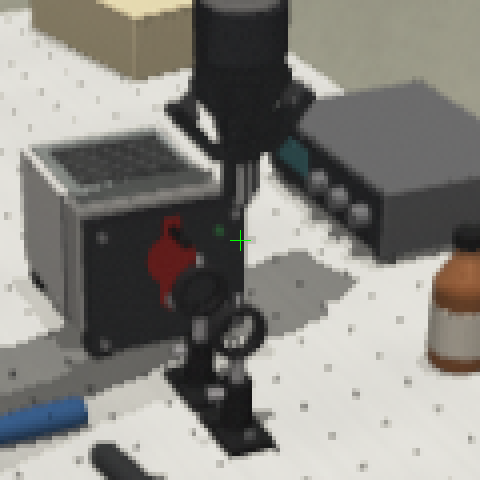

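All three cameras put the shut fingertips at z ≈ 0.150, while the reported TCP is z = 0.106. x and y agree. So the real finger ends sit about 44 mm above the reported TCP, and they passed over the knob top at 0.128. I'll go by what the cameras see: slide back over, go 44 mm lower, and repeat.

Emit:
play_rows(moves=[[[-25, 0, 2, 0, 1], [-25, 0, 0, 0, 1], [-25, 0, 0, 0, 1], [-25, 0, 0, 0, 1], [0, 0, 0, 0, 1], [0, 0, -15, 0, 1], [0, 0, -15, 0, 1], [0, 0, -12, 0, 1], [0, 0, 0, 0, 1]]])

```text
time: 6.65
tool_pos: [0.5107, 0.2245, 0.0625]
orientation: [0.004, 0.718, 0.696, 0.009]
ft_force: [0.4, -0.0, 1.0]
opening: 0.002
```

```bash
cat > tip.py <<'E'
from h import *
o=env.get_obs();p=env.capture("wrist");C=cloud(p)
print(o["tool_pos"],o["orientation"],o["ft_force"],o["time"])
for v in range(270,330,4): print(v,C[v,310],C[v,325])
E
python3 tip.py; python3 w.py 4 cover_knob
```

```text
[0.5107 0.2245 0.0625] [0.0041 0.7181 0.6958 0.0094] [ 0.4115 -0.0214  0.9974] 6.65
270 [0.5078 0.257  0.135 ] [0.5122 0.2569 0.1352]
274 [0.5078 0.2552 0.1336] [0.5122 0.2554 0.1345]
278 [0.5077 0.2541 0.134 ] [0.5122 0.2541 0.1345]
282 [0.5077 0.2527 0.1339] [0.5121 0.2528 0.1344]
286 [0.5077 0.252  0.1353] [0.5121 0.2515 0.1345]
290 [0.5076 0.2501 0.1339] [0.512  0.2504 0.135 ]
294 [0.5075 0.2491 0.1345] [0.512  0.2488 0.1343]
298 [ 0.5053  0.1839 -0.001 ] [ 0.5153  0.1836 -0.0008]
302 [0.507  0.234  0.1086] [0.5126 0.2333 0.1078]
306 [0.507  0.2332 0.1103] [0.5125 0.2333 0.111 ]
310 [0.507  0.2336 0.1143] [0.5123 0.234  0.1155]
314 [0.507  0.2331 0.1164] [0.5123 0.2333 0.1173]
318 [0.507  0.2335 0.1201] [0.5121 0.2335 0.1206]
322 [0.507  0.2339 0.1236] [0.512  0.2334 0.1231]
326 [0.507  0.2333 0.1253] [0.512  0.2328 0.1248]
[0.5111 0.2247 0.0632] [0.0043 0.7181 0.6958 0.0099] 6.7
[0.5095 0.3    0.2458]
cover_knob [(array([0.5563, 0.2294, 0.1238]), 0.86, array([454., 328.]))]
```

View pics/wrist_4.png

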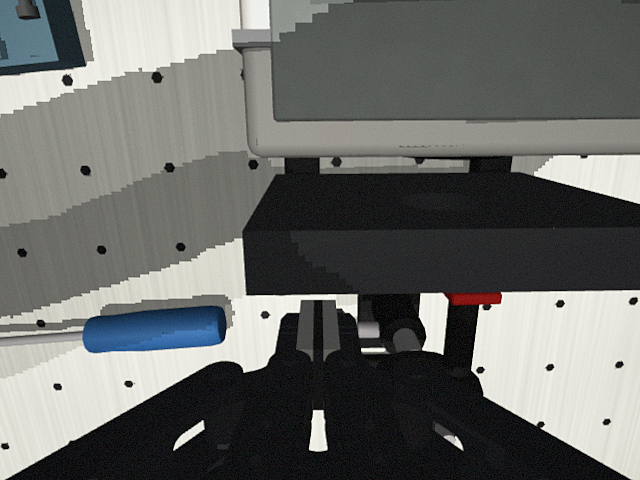

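The tip is now at z ≈ 0.107, so the 45 mm offset is constant. The fingers at (318,310) sit on the knob's -x side, with the knob at (460,330). Pushing now.

Emit:
play_rows(moves=[[[12, 0, -1, 0, 1], [12, 0, -1, 0, 1], [12, 0, 0, 0, 1], [12, 0, 0, 0, 1], [12, 0, 0, 0, 1], [12, 0, 0, 0, 1], [12, 0, 0, 0, 1], [10, 0, 0, 0, 1], [0, 0, 0, 0, 1]]])

```text
time: 7.92
tool_pos: [0.6166, 0.2251, 0.0642]
orientation: [0.006, 0.718, 0.695, 0.013]
ft_force: [-0.3, 0.1, -0.2]
opening: 0.002
```

```bash
python3 w.py 5 cover_knob; python3 -c "
from h import *
for n in ('side',):
    p=env.capture(n);a=p['frame'];b=a[160:280,250:370]
    cv2.imwrite('pics/%s5.png'%n,cv2.resize(b,None,fx=4,fy=4))"
```

```text
[0.6166 0.2251 0.0642] [0.0063 0.7184 0.6954 0.0134] 7.925
[0.6136 0.3    0.2469]
cover_knob []
```

View pics/side5.png

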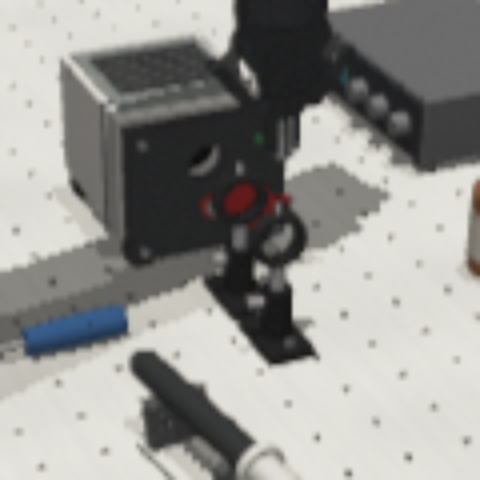

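View pics/wrist_5.png

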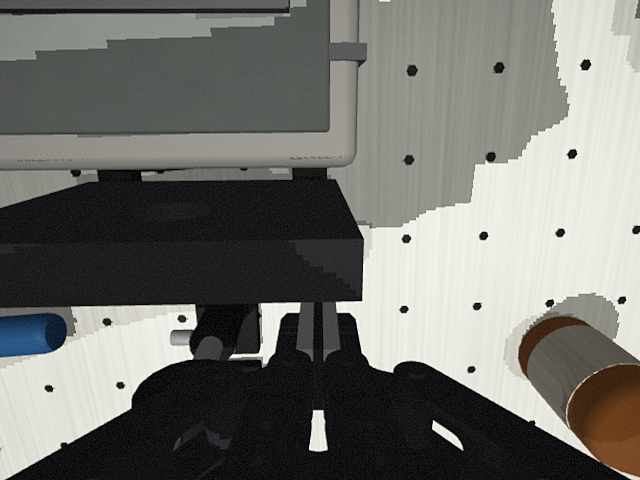

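The cover has dropped and the port is open, seen as a dark hole at crop (205,157). Next I'll rise, open the gripper and go over the sleeve.

Emit:
play_rows(moves=[[[0, 0, 40, 0, 1], [0, -10, 40, 0, 0], [-22, -42, 5, 2, -1], [-22, -42, 0, 2, -1], [-22, -42, 0, 2, -1], [-22, -42, 0, 2, -1], [-22, -42, 0, 2, -1], [-22, -42, 0, 0, -1], [-22, -42, 0, 0, -1], [-20, -40, 0, 0, -1]]])

```text
time: 9.32
tool_pos: [0.4317, -0.1238, 0.1522]
orientation: [0.007, 0.649, 0.761, 0.013]
ft_force: [0.3, -0.3, 0.3]
opening: 1.003
```

```bash
python3 w.py 6 tube tube_sleeve tube_nose
```

```text
[ 0.4317 -0.1238  0.1522] [0.0072 0.6487 0.7609 0.0133] 9.325
[ 0.4137 -0.05    0.3346]
tube [(array([ 0.4392, -0.1014,  0.0478]), 0.82, array([329., 195.]))]
tube_sleeve [(array([ 0.4403, -0.126 ,  0.0504]), 0.7, array([325., 229.]))]
tube_nose [(array([ 0.1818, -0.234 ,  0.0091]), 0.82, array([  5., 292.]))]
```

View pics/wrist_6.png

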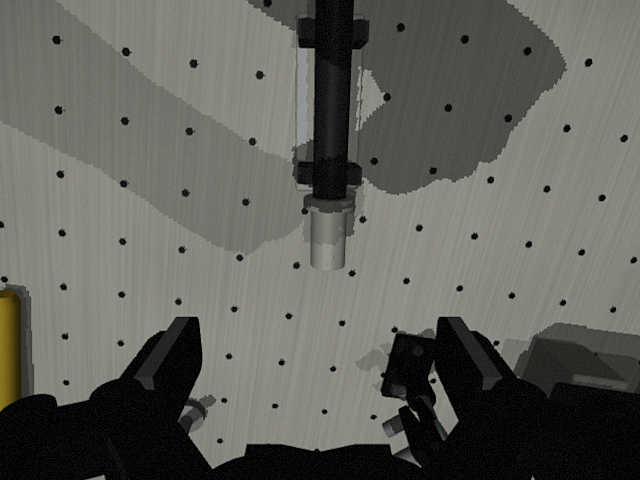

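```bash
python3 - <<'E'
from h import *
o=env.get_obs();p=env.capture("wrist");C=cloud(p)
print(R.from_quat(o["orientation"][[1,2,3,0]]).as_matrix())
for v in list(range(5,200,15))+list(range(203,270,5)):
    r=C[v];m=(r[:,2]>.04)&(abs(r[:,0]-.43)<.04)&(np.arange(640)>300)&(np.arange(640)<365)
    if m.sum(): 
        q=r[m];u=np.where(m)[0];print(v,u.min(),u.max(),q[:,0].min(),q[:,0].max(),(q[:,0].min()+q[:,0].max())/2,np.median(q[:,1]),q[:,2].max())
E
```

```text
[[-0.1561  0.9873  0.0283]
 [ 0.9877  0.1558  0.0117]
 [ 0.0071  0.0298 -0.9995]]
5 313 351 0.4102693963462181 0.433498619294892 0.421884007820555 0.015649228019175156 0.33460104248673683
20 301 359 0.4039815189935434 0.44031621428464346 0.42214886663909346 0.007532618573441174 0.06323323739480136
35 301 364 0.4051963452952464 0.44547977134332123 0.42533805831928384 -0.0001426999622430869 0.06224465257683548
50 313 349 0.41414160934806477 0.4367455615685756 0.4254435854583202 -0.008911671946324307 0.33460104248673683
65 313 348 0.41474591785089776 0.437587144170733 0.42616653101081536 -0.017496877822253183 0.33460104248673683
80 312 348 0.41474591785089776 0.43924546489946664 0.42699569137518223 -0.02607097089400199 0.33460104248673683
95 312 347 0.417619009098545 0.44025836016867115 0.42893868463360807 -0.03487521281708804 0.06362888553447071
110 312 347 0.41904177689654704 0.4420234300669833 0.43053260348176514 -0.04382768428393541 0.06300286737596417
125 312 346 0.41474591785089776 0.44295341111169395 0.42884966448129586 -0.05290131415466818 0.33460104248673683
140 312 348 0.41474
[... 1282 characters left out ...]
89044801022742 0.06295301587827828
243 309 343 0.4309708222562834 0.45511506361156717 0.4430429429339253 -0.13264938892412595 0.06316533546418063
248 309 343 0.4314712431148981 0.45596397081408324 0.4437176069644907 -0.13646063227967353 0.06348351923506851
253 309 343 0.41474591785089776 0.4565600524362643 0.43565298514358103 -0.13997409535242988 0.33460104248673683
258 309 343 0.4326335332011753 0.45765425577612945 0.4451438944886524 -0.143719397218573 0.0638813563480844
263 309 342 0.41474591785089776 0.45721028514997464 0.4359781015004362 -0.14764698039159013 0.33460104248673683
268 311 341 0.43502796838700625 0.4569684468969596 0.44599820764198295 -0.15124231233678653 0.06301128720012594
```

The tube is straight ahead in the wrist view: sleeve px (327,235), collar (328,203). The tube axis yaw is 8.2° and the sleeve middle is about (0.443, -0.130), which agrees with the other cameras. Descending partway, then checking.

Emit:
play_rows(moves=[[[6, -3, -25, -0.9, -1], [5, -2, -25, 0, -1], [2, 0, -25, 0, -1], [0, 0, -25, 0, -1], [0, 0, -15, 0, -1], [0, 0, 0, 0, -1]]])

```text
time: 10.32
tool_pos: [0.4497, -0.1196, 0.0348]
orientation: [0.008, 0.65, 0.76, 0.015]
ft_force: [-0.2, 0.1, 0.0]
opening: 0.999
```

```bash
python3 w.py 7; python3 -c "
from h import *
o=env.get_obs();print(R.from_quat(o['orientation'][[1,2,3,0]]).as_matrix())
p=env.capture('side');a=p['frame'];b=a[190:340,220:370]
cv2.imwrite('pics/side7.png',cv2.resize(b,None,fx=4,fy=4))"
```

```text
[ 0.4497 -0.1196  0.0348] [0.0078 0.6495 0.7601 0.0152] 10.325
[ 0.4314 -0.0462  0.2174]
[[-0.1559  0.9872  0.0331]
 [ 0.9878  0.1555  0.0124]
 [ 0.0071  0.0346 -0.9994]]
```

View pics/side7.png

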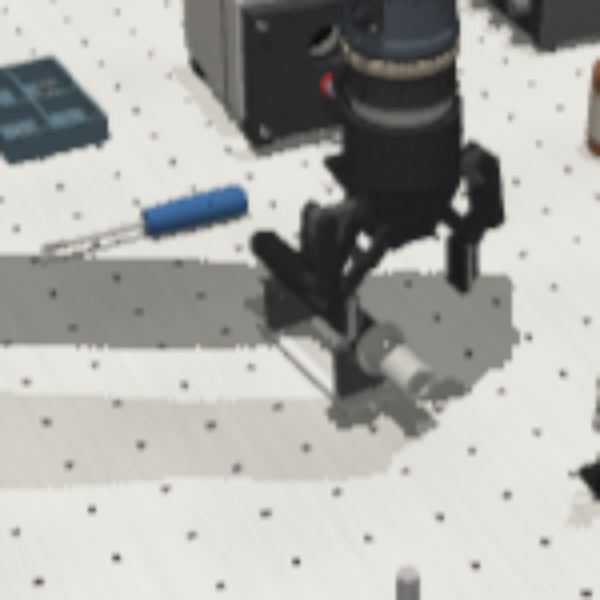

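View pics/wrist_7.png

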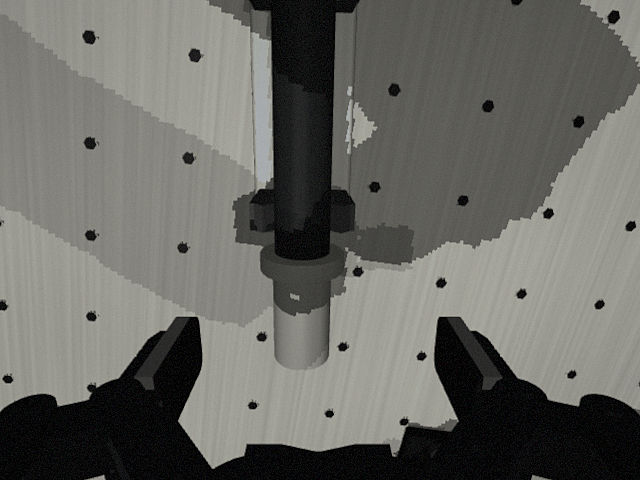

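Emit:
play_rows(moves=[[[-5, -9, 0, -0.7, -1], [0, 0, -12, 0, -1], [0, 0, -12, 0, -1], [0, 0, -10, 0, -1], [0, 0, 0, 0, -1]]])

```text
time: 11.05
tool_pos: [0.4472, -0.1314, 0.0027]
orientation: [0.012, 0.655, 0.755, 0.016]
ft_force: [-0.0, 0.3, 0.1]
opening: 1.0
```

```bash
python3 w.py 8; python3 -c "
from h import *
o=env.get_obs();print(R.from_quat(o['orientation'][[1,2,3,0]]).as_matrix())
"
```

```text
[ 0.4472 -0.1314  0.0027] [0.0116 0.655  0.7553 0.0161] 11.05
[ 0.4287 -0.0571  0.1848]
[[-0.1416  0.9891  0.0395]
 [ 0.9899  0.1414  0.0087]
 [ 0.003   0.0403 -0.9992]]
```

View pics/wrist_8.png

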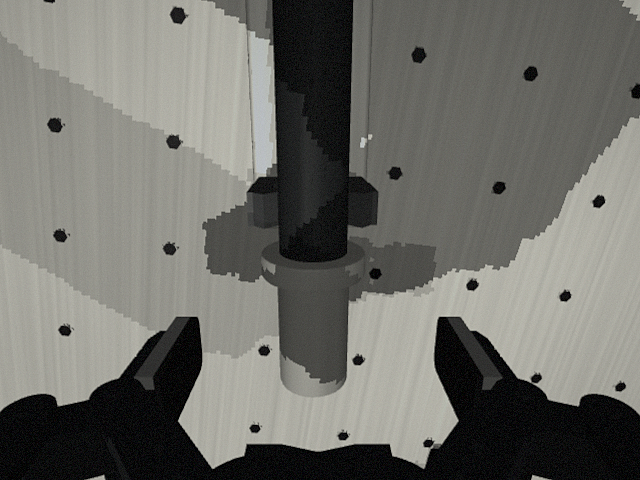

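Centred on the sleeve: sleeve px (314,340) between fingers at (200,340) and (437,340). Going down the last 16 mm and closing.

Emit:
play_rows(moves=[[[-2, 1, -9, 0, -1], [0, 0, -7, 0, -1], [0, 0, 0, 0, -1]]])

```text
time: 11.48
tool_pos: [0.4458, -0.1305, -0.0136]
orientation: [0.012, 0.655, 0.755, 0.016]
ft_force: [-0.0, 0.4, 0.3]
opening: 1.002
```

```bash
python3 w.py 9; python3 -c "
from h import *
o=env.get_obs();print(R.from_quat(o['orientation'][[1,2,3,0]]).as_matrix(),o['ft_force'])
"
```

```text
[ 0.4458 -0.1305 -0.0136] [0.0123 0.6549 0.7554 0.0163] 11.475
[ 0.427  -0.0561  0.1685]
[[-0.1419  0.9891  0.0403]
 [ 0.9899  0.1417  0.0084]
 [ 0.0026  0.0411 -0.9992]] [ 0.1127 -0.0764  0.6598]
```

View pics/wrist_9.png

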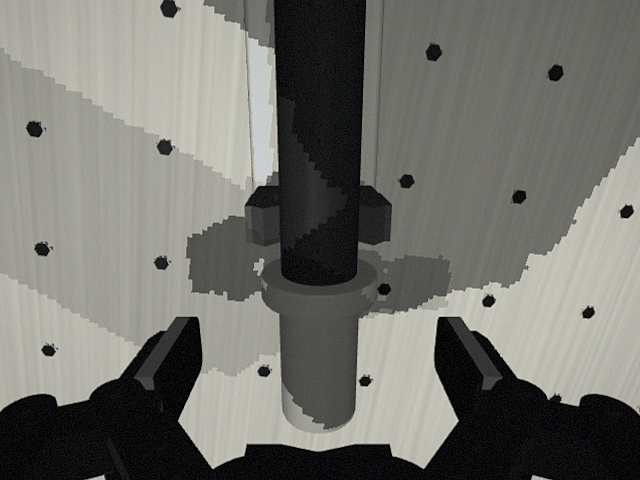

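Sleeve at col 318, centred between the fingers, in the right place fore and aft. Closing.

Emit:
play_rows(moves=[[[0, 0, 0, 0, 1], [0, 0, 0, 0, 1], [0, 0, 0, 0, 1], [0, 0, 0, 0, 1], [0, 0, 0, 0, 1], [0, 0, 0, 0, 1]]])

```text
time: 12.28
tool_pos: [0.4463, -0.131, -0.0123]
orientation: [0.013, 0.655, 0.755, 0.016]
ft_force: [-0.1, 1.4, -0.4]
opening: 0.28
```

```bash
python3 w.py 10; python3 -c "
from h import *
o=env.get_obs();print(R.from_quat(o['orientation'][[1,2,3,0]]).as_matrix(),o['ft_force'],o['opening'])
"
```

```text
[ 0.4463 -0.131  -0.0123] [0.0131 0.6549 0.7555 0.0162] 12.275
[ 0.4273 -0.0564  0.1697]
[[-0.142   0.989   0.041 ]
 [ 0.9899  0.1418  0.0074]
 [ 0.0015  0.0416 -0.9991]] [-1.0353 -0.8483 -0.1647] 0.28721069320578246
```

View pics/wrist_10.png

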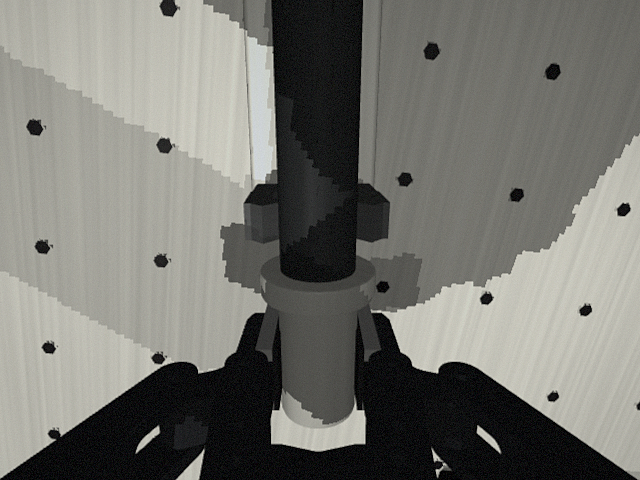

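Gripped, opening 0.287 (≈ 25 mm on the 26 mm sleeve). Lift, then turn and move across to line up with the beam axis.

Emit:
play_rows(moves=[[[0, 0, 15, 0, 1], [0, 0, 20, 0, 1], [0, 0, 20, 0, 1], [0, 0, 15, 0, 1], [15, 0, 0, -2, 1], [20, 0, 0, -2, 1], [20, 0, 0, -2, 1], [20, 0, 0, -2, 1], [20, 0, 0, -1, 1], [0, 0, 0, 0, 1]]])

```text
time: 13.58
tool_pos: [0.5443, -0.1311, 0.0646]
orientation: [0.015, 0.714, 0.7, 0.015]
ft_force: [-0.0, -0.3, -1.9]
opening: 0.287
```

```bash
python3 w.py 11 ring1; python3 -c "
from h import *
o=env.get_obs();print(R.from_quat(o['orientation'][[1,2,3,0]]).as_matrix(),o['ft_force'],o['opening'])
for n,(a,b,c,d) in {'scene':(280,180,440,340),'side':(240,170,400,320)}.items():
    p=env.capture(n);cv2.imwrite('pics/%s11.png'%n,cv2.resize(p['frame'][b:d,a:c],None,fx=3.7,fy=3.7))"
```

```text
[ 0.5443 -0.1311  0.0646] [0.0153 0.7139 0.6999 0.0152] 13.575
[ 0.5376 -0.0542  0.2464]
ring1 []
[[ 0.0202  0.9989  0.0417]
 [ 0.9998 -0.0202 -0.0003]
 [ 0.0006  0.0417 -0.9991]] [-0.0899  0.0206 -1.9457] 0.28492453243011456
```

View pics/wrist_11.png

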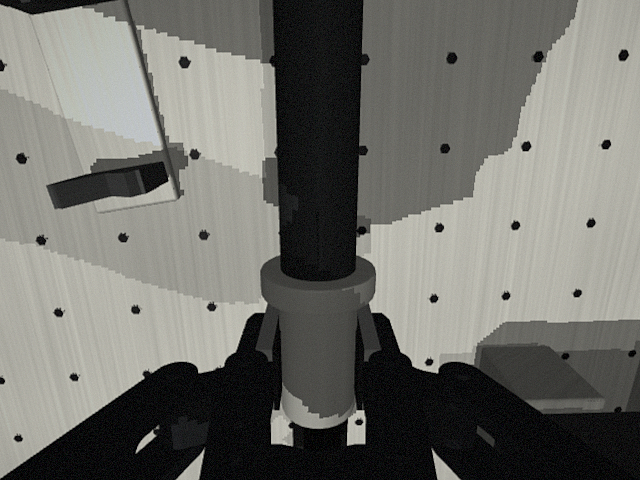

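View pics/side11.png

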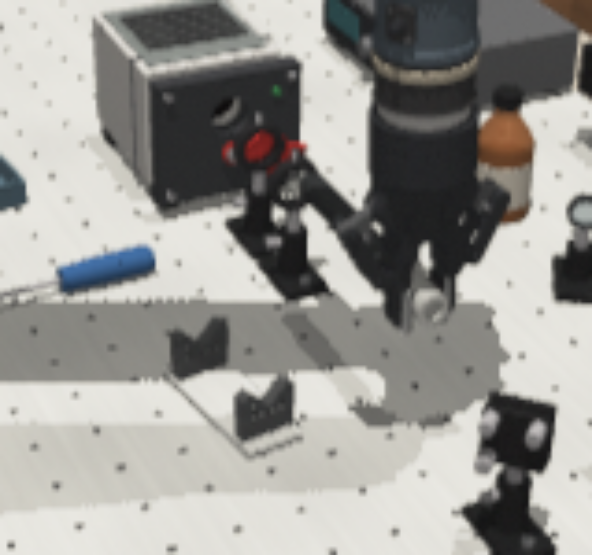

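View pics/scene11.png

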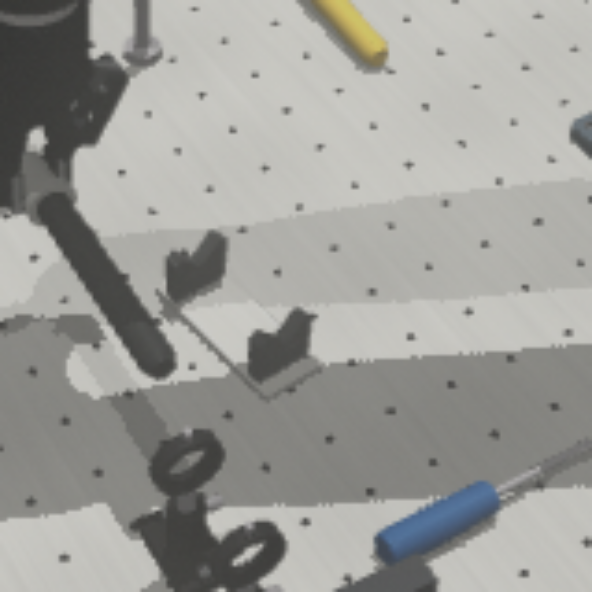

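The tube hangs level ahead of ring 1: nose at scene crop (155,355), ring 1 at (187,460). I'll now fit the tube and both rings as solids of known size in the same depth image, so calibration errors cancel.

```bash
cat > fit.py <<'E'
from h import *
from scipy.optimize import least_squares
yaw=np.radians(-1.0)
def ringfit(P,c0):
    B=np.array([[np.cos(yaw),np.sin(yaw),0],[-np.sin(yaw),np.cos(yaw),0],[0,0,1]]) # rows: beam x,y,z
    q=P[(abs((P-c0)@B[1])<.014)&(abs((P-c0)@B[0])<.032)&((P-c0)[:,2]>-.014)&((P-c0)[:,2]<.032)]
    def g(c):
        d=(q-c)@B.T; r=np.hypot(d[:,0],d[:,2])
        a=np.stack([abs(r-.0195)-.004,abs(d[:,1])-.006],1)
        return np.hypot(*np.maximum(a,0).T)+np.minimum(a.max(1),0)
    s=least_squares(g,c0,loss="soft_l1",f_scale=.001); return s.x,len(q),np.median(abs(s.fun))
def tubefit(P,a0,d0,y0,y1):
    # axis: x=a+b*y', z=c+d*y' around ymid
    ym=(y0+y1)/2
    xa=lambda y:a0[0]+(y-a0[1])*d0[0]
    q=P[(P[:,1]>y0)&(P[:,1]<y1)&(abs(P[:,0]-xa(P[:,1]))<.02)&(abs(P[:,2]-a0[2])<.022)]
    def g(k):
        d=np.array([k[1],1,k[3]]);d/=np.linalg.norm(d)
        v=q-np.array([k[0],ym,k[2]]); return np.linalg.norm(np.cross(v,d),axis=1)-.012
    s=least_squares(g,[xa(ym),d0[0],a0[2],0],loss="soft_l1",f_scale=.001);return s.x,ym,len(q),np.median(abs(s.fun))
def run(a0,d0,y0,y1,cams=("scene","side")):
    for n in cams:
        p=env.capture(n);P=cloud(p)[p["z_map"]>0]
        r1,n1,e1=ringfit(P,np.array([.555,.109,.095]));r2,n2,e2=ringfit(P,np.array([.557,.184,.095]))
        print(n,"r1",r1,n1,e1,"r2",r2,n2,e2,"slope",(r2-r1)[0]/(r2-r1)[1])
        k,ym,m,e=tubefit(P,a0,d0,y0,y1)
        print("  tube x@%.3f=%.4f slope %.4f z %.4f pitch %.4f  n%d e%.4f"%(ym,*k,m,e))
        for r,l in((r1,"r1"),(r2,"r2")):
            print("  axis minus",l,"dx %.4f dz %.4f"%(k[0]+k[1]*(r[1]-ym)-r[0],k[2]+k[3]*(r[1]-ym)-r[2]))
E
python3 - <<'E'
from fit import *
run(np.array([.5425,-.03,.128]),np.array([.018,1,0]),-.09,.05)
p=env.capture("scene");P=cloud(p)[p["z_map"]>0]
q=P[(abs(P[:,0]-.544)<.02)&(P[:,1]>0)&(P[:,1]<.09)&(P[:,2]>.1)];print("nose y",np.percentile(q[:,1],[98,99.5,100]))
E
```

```text
scene r1 [0.5553 0.1095 0.0952] 199 0.0008580935307767098 r2 [0.5576 0.1843 0.0948] 198 0.0008237640390123917 slope 0.030180552147302614
  tube x@-0.020=0.5426 slope 0.0202 z 0.1245 pitch -0.0055  n465 e0.0009
  axis minus r1 dx -0.0101 dz 0.0286
  axis minus r2 dx -0.0108 dz 0.0285
side r1 [0.5539 0.1093 0.0967] 80 0.0011234222044053024 r2 [0.5563 0.1847 0.0973] 103 0.0007977500987021574 slope 0.032878595571017126
  tube x@-0.020=0.5405 slope 0.0311 z 0.1268 pitch -0.0137  n141 e0.0008
  axis minus r1 dx -0.0093 dz 0.0283
  axis minus r2 dx -0.0095 dz 0.0267
nose y [0.0604 0.0613 0.0613]
```

Both cameras agree. The tube axis is 10 mm short in x and 28 mm high, and it is parallel to the rings within about 0.3°. The nose is at y = 0.061, 42 mm before ring 1. Aligning.

Emit:
play_rows(moves=[[[5, 0, -10, -0.3, 1], [5, 0, -10, 0, 1], [0, 0, -8, 0, 1], [0, 0, 0, 0, 1], [0, 0, 0, 0, 1]]])

```text
time: 14.55
tool_pos: [0.552, -0.1308, 0.0332]
orientation: [0.014, 0.716, 0.697, 0.014]
ft_force: [0.1, 0.2, -1.6]
opening: 0.286
```

```bash
python3 - <<'E'
from fit import *
o=env.get_obs();print(o["tool_pos"],R.from_quat(o['orientation'][[1,2,3,0]]).as_matrix()[:,1:],o["time"])
run(np.array([.552,-.03,.098]),np.array([.02,1,0]),-.09,.05)
E
```

```text
[ 0.552  -0.1308  0.0332] [[ 0.9988  0.0404]
 [-0.0268  0.    ]
 [ 0.0404 -0.9992]] 14.55
scene r1 [0.5556 0.1094 0.0943] 193 0.0008211342825584188 r2 [0.5573 0.1842 0.095 ] 201 0.000792508269955243 slope 0.023082494508776256
  tube x@-0.020=0.5530 slope 0.0282 z 0.0936 pitch -0.0070  n461 e0.0008
  axis minus r1 dx 0.0010 dz -0.0016
  axis minus r2 dx 0.0014 dz -0.0029
side r1 [0.5531 0.1088 0.0974] 108 0.000936365715462727 r2 [0.5559 0.1847 0.097 ] 102 0.0010035172283440804 slope 0.03682770733070605
  tube x@-0.020=0.5507 slope 0.0343 z 0.0955 pitch -0.0187  n142 e0.0007
  axis minus r1 dx 0.0021 dz -0.0043
  axis minus r2 dx 0.0019 dz -0.0054
```

Slightly low (3–4 mm) and 1.5 mm to +x. Correct that and advance the nose into ring 1.

Emit:
play_rows(moves=[[[-1.5, 0, 4, 0, 1], [0, 0, 0, 0, 1], [0.5, 15, 0, 0, 1], [0.5, 15, 0, 0, 1], [0.4, 12, 0, 0, 1], [0, 0, 0, 0, 1]]])

```text
time: 15.4
tool_pos: [0.5526, -0.0851, 0.0391]
orientation: [0.015, 0.716, 0.698, 0.015]
ft_force: [0.3, -1.2, -1.6]
opening: 0.284
```

```bash
python3 - <<'E'
from fit import *
o=env.get_obs();print(o["tool_pos"],R.from_quat(o['orientation'][[1,2,3,0]]).as_matrix()[:,1:],o["time"],o["ft_force"])
run(np.array([.554,-.0,.095]),np.array([.028,1,0]),-.045,.085)
for n,(a,b,c,d) in {'scene':(280,220,420,360),'side':(260,170,400,300)}.items():
    p=env.capture(n);cv2.imwrite('pics/%s12.png'%n,cv2.resize(p['frame'][b:d,a:c],None,fx=4,fy=4))
E
```

```text
[ 0.5526 -0.0851  0.0391] [[ 0.9988  0.0429]
 [-0.0256  0.    ]
 [ 0.0428 -0.9991]] 15.4 [ 0.2544 -1.2338 -1.5885]
scene r1 [0.5556 0.109  0.0949] 215 0.0009257767274454846 r2 [0.5572 0.1841 0.0946] 206 0.0008070435527349367 slope 0.0213187548288936
  tube x@0.020=0.5529 slope 0.0288 z 0.0993 pitch -0.0091  n461 e0.0009
  axis minus r1 dx -0.0001 dz 0.0036
  axis minus r2 dx 0.0005 dz 0.0031
side r1 [0.554  0.1086 0.0966] 95 0.0011867461317223455 r2 [0.5548 0.1844 0.0971] 105 0.0013471126620721316 slope 0.010224957780876948
  tube x@0.020=0.5511 slope 0.0347 z 0.1016 pitch -0.0059  n109 e0.0008
  axis minus r1 dx 0.0001 dz 0.0045
  axis minus r2 dx 0.0020 dz 0.0036
```

View pics/scene12.png

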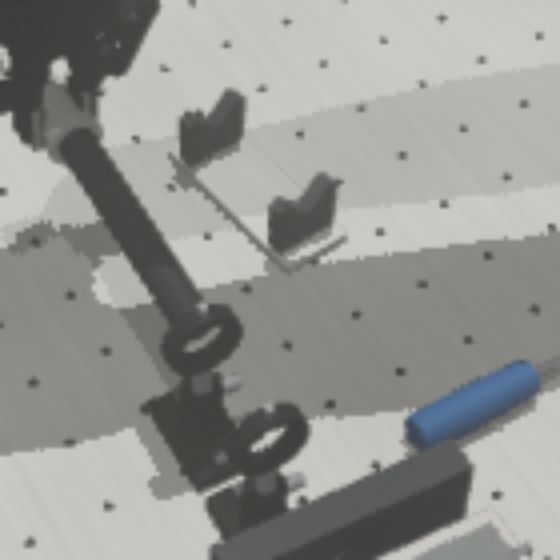

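The nose is just entering ring 1, with x aligned and 3.5 mm high. Lower by 3 and advance most of the way to ring 2.

Emit:
play_rows(moves=[[[0, 0, -3, 0, 1], [0, 0, 0, 0, 1], [0.3, 12, 0, 0, 1], [0.4, 14, 0, 0, 1], [0.4, 14, 0, 0, 1], [0.3, 10, 0, 0, 1], [0, 0, 0, 0, 1]]])

```text
time: 16.48
tool_pos: [0.554, -0.0332, 0.0358]
orientation: [0.015, 0.717, 0.697, 0.015]
ft_force: [0.1, -0.5, -1.4]
opening: 0.285
```

```bash
python3 - <<'E'
from fit import *
o=env.get_obs();print(o["tool_pos"],R.from_quat(o['orientation'][[1,2,3,0]]).as_matrix()[:,1:],o["time"],o["ft_force"])
run(np.array([.554,.03,.095]),np.array([.028,1,0]),.01,.092)
for n,(a,b,c,d) in {'scene':(280,220,420,360),'side':(260,170,400,300)}.items():
    p=env.capture(n);cv2.imwrite('pics/%s13.png'%n,cv2.resize(p['frame'][b:d,a:c],None,fx=4,fy=4))
E
```

```text
[ 0.554  -0.0332  0.0358] [[ 0.9987  0.0428]
 [-0.0282  0.0001]
 [ 0.0428 -0.9991]] 16.475 [ 0.0928 -0.4512 -1.3877]
scene r1 [0.5551 0.1099 0.0937] 219 0.0011105352449284978 r2 [0.5572 0.184  0.095 ] 207 0.0007192312631036776 slope 0.027809575317080438
  tube x@0.051=0.5540 slope 0.0342 z 0.0963 pitch -0.0087  n299 e0.0009
  axis minus r1 dx 0.0009 dz 0.0020
  axis minus r2 dx 0.0013 dz 0.0001
side r1 [0.5539 0.1083 0.0952] 95 0.0011575251625574236 r2 [0.5559 0.1847 0.0963] 83 0.0009862665669390334 slope 0.02681482502363058
  tube x@0.051=0.5520 slope -0.0210 z 0.0991 pitch -0.0354  n33 e0.0009
  axis minus r1 dx -0.0031 dz 0.0019
  axis minus r2 dx -0.0067 dz -0.0020
```

View pics/scene13.png

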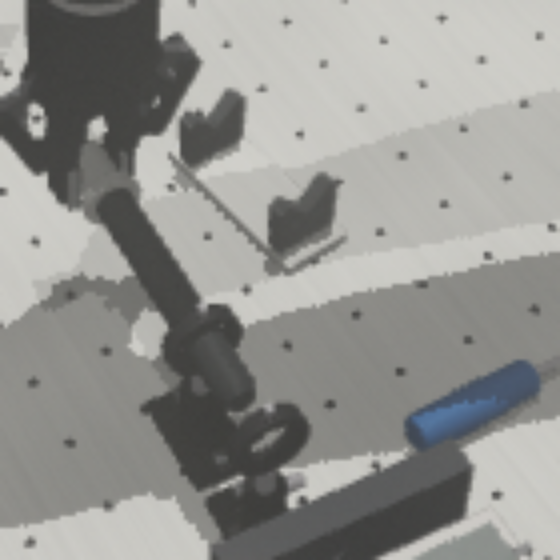

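The nose is through ring 1 with no contact force. It's about 1 mm off axis at ring 2. Continue through ring 2.

Emit:
play_rows(moves=[[[-0.4, 0, -1, 0, 1], [0.3, 10, 0, 0, 1], [0.3, 10, 0, 0, 1], [0.3, 12, 0, 0, 1], [0.3, 12, 0, 0, 1], [0, 0, 0, 0, 1]]])

```text
time: 17.42
tool_pos: [0.5548, 0.0121, 0.0346]
orientation: [0.015, 0.718, 0.696, 0.015]
ft_force: [0.1, -0.0, -2.0]
opening: 0.287
```

```bash
python3 - <<'E'
from fit import *
o=env.get_obs();print(o["tool_pos"],R.from_quat(o['orientation'][[1,2,3,0]]).as_matrix()[:,1:],o["time"],o["ft_force"],o["moment"])
run(np.array([.554,.08,.095]),np.array([.028,1,0]),.055,.097,("scene",))
for n,(a,b,c,d) in {'scene':(280,220,420,360),'side':(260,170,400,300)}.items():
    p=env.capture(n);cv2.imwrite('pics/%s14.png'%n,cv2.resize(p['frame'][b:d,a:c],None,fx=4,fy=4))
E
```

```text
[0.5548 0.0121 0.0346] [[ 0.9986  0.0428]
 [-0.0311  0.0002]
 [ 0.0428 -0.9991]] 17.425 [ 0.0723 -0.0453 -2.0219] [-0.1087  0.0314 -0.0482]
scene r1 [0.555  0.1101 0.0936] 220 0.001250262007269568 r2 [0.5569 0.185  0.0934] 240 0.0012429582341810293 slope 0.025278656999604146
  tube x@0.076=0.5546 slope 0.0412 z 0.0954 pitch -0.0054  n155 e0.0009
  axis minus r1 dx 0.0010 dz 0.0016
  axis minus r2 dx 0.0022 dz 0.0014
```

View pics/scene14.png

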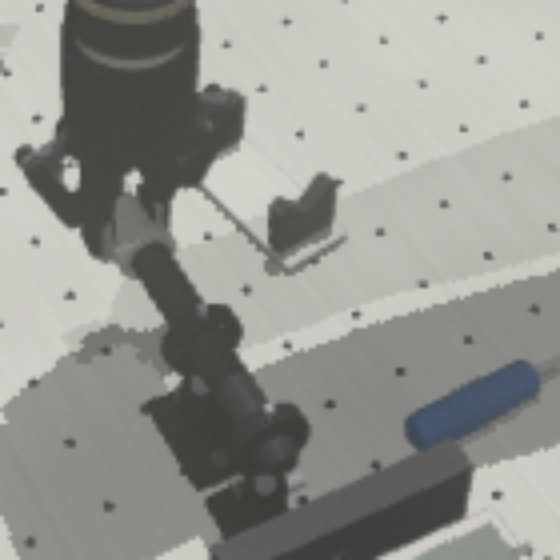

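View pics/side14.png

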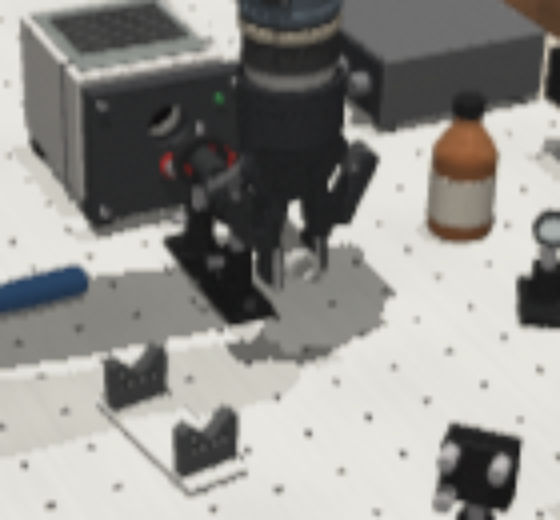

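The nose is in ring 2 with no side load. Small trim, then on to just before the port.

Emit:
play_rows(moves=[[[-0.7, 0, -1, 0.2, 1], [0.2, 9, 0, 0, 1], [0.2, 9, 0, 0, 1], [0.2, 9, 0, 0, 1], [0.1, 6, 0, 0, 1], [0, 0, 0, 0, 1]]])

```text
time: 18.32
tool_pos: [0.5548, 0.0458, 0.0336]
orientation: [0.015, 0.717, 0.696, 0.015]
ft_force: [0.5, 0.6, -2.1]
opening: 0.285
```

```bash
python3 w.py 15; python3 - <<'E'
from fit import *
o=env.get_obs();print(o["tool_pos"],R.from_quat(o['orientation'][[1,2,3,0]]).as_matrix()[:,1:],o["time"],o["ft_force"],o["moment"])
for n,(a,b,c,d) in {'scene':(280,220,420,360),'side':(260,170,400,300)}.items():
    p=env.capture(n);cv2.imwrite('pics/%s15.png'%n,cv2.resize(p['frame'][b:d,a:c],None,fx=4,fy=4))
E
```

```text
[0.5548 0.0458 0.0336] [0.0149 0.7174 0.6963 0.0154] 18.325
[0.549  0.1225 0.2155]
[0.5548 0.0455 0.0336] [[ 0.9986  0.0429]
 [-0.0301 -0.0001]
 [ 0.0429 -0.9991]] 18.375 [-0.2124 -0.565  -2.0803] [-0.1322  0.0115 -0.0329]
```

View pics/wrist_15.png

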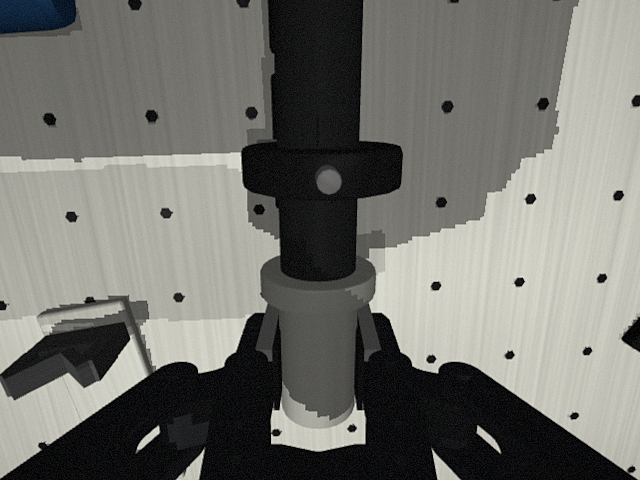

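View pics/scene15.png

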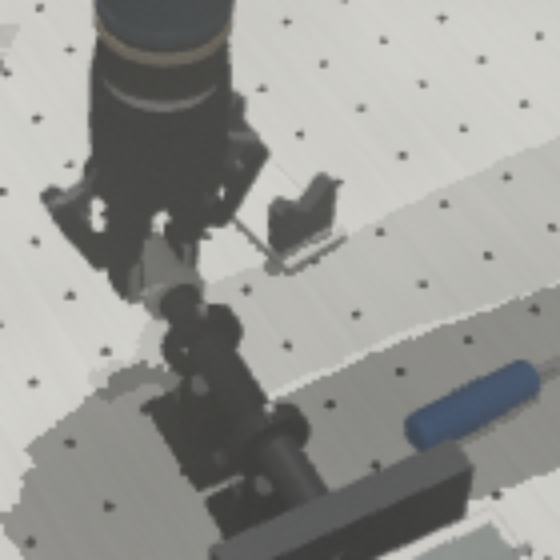

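View pics/side15.png

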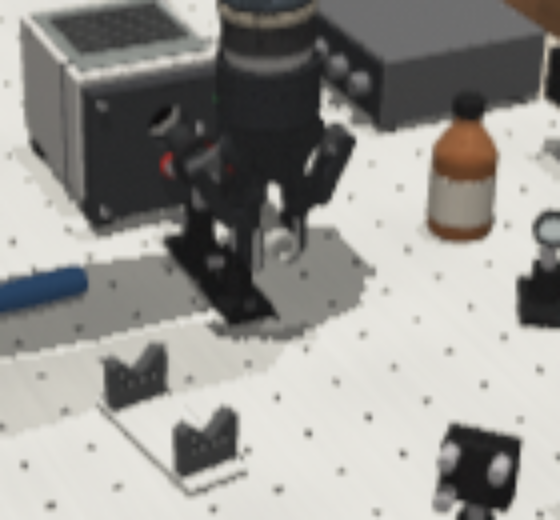

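The wrist view shows ring 1 at (322,170) and the tube through it at column 318, centred within about 1 mm. The collar at (318,280) is about 25 mm from the ring, and the nose is at the port. Continue.

Emit:
play_rows(moves=[[[0.6, 7, 0, 0, 1], [0.2, 8, 0, 0, 1], [0, 0, 0, 0, 1]]])

```text
time: 18.85
tool_pos: [0.5558, 0.0607, 0.0336]
orientation: [0.015, 0.718, 0.696, 0.015]
ft_force: [-0.2, 0.2, -1.7]
opening: 0.283
```

```bash
python3 w.py 16; python3 - <<'E'
from fit import *
o=env.get_obs();print(o["tool_pos"],R.from_quat(o['orientation'][[1,2,3,0]]).as_matrix()[:,1:],o["time"],o["ft_force"],o["moment"])
p=env.capture("wrist");C=cloud(p)
for v in range(150,330,5): print(v,C[v,[255,318,380]].round(4).tolist())
E
```

```text
[0.5558 0.0607 0.0336] [0.015  0.7181 0.6956 0.0154] 18.85
[0.55   0.1374 0.2155]
[0.5558 0.0604 0.0336] [[ 0.9986  0.043 ]
 [-0.032  -0.0003]
 [ 0.043  -0.9991]] 18.9 [-0.6798 -0.7101 -1.736 ] [-0.1377  0.0541 -0.0343]
150 [[0.5263, 0.1193, -0.0006], [0.5546, 0.1276, 0.1068], [0.5918, 0.117, -0.0006]]
155 [[0.5262, 0.1169, 0.0003], [0.5546, 0.1263, 0.1063], [0.5917, 0.1145, 0.0001]]
160 [[0.526, 0.1143, 0.0], [0.5545, 0.125, 0.1067], [0.5918, 0.1119, -0.0001]]
165 [[0.5257, 0.1116, -0.0006], [0.5545, 0.1236, 0.1056], [0.5918, 0.1092, -0.0001]]
170 [[0.5254, 0.1089, -0.0017], [0.5544, 0.1224, 0.1068], [0.5922, 0.1064, -0.0018]]
175 [[0.5254, 0.1065, -0.0], [0.5544, 0.121, 0.1068], [0.5921, 0.1038, -0.0009]]
180 [[0.5251, 0.1038, -0.0005], [0.5544, 0.1197, 0.1069], [0.5919, 0.1013, 0.0]]
185 [[0.5249, 0.1011, -0.0004], [0.5543, 0.1183, 0.1063], [0.5921, 0.0984, -0.0006]]
190 [[0.5248, 0.0986, 0.0004], [0.5543, 0.1169, 0.1064], [0.5747, 0.1129, 0.0891]]
195 [[0.5357, 0.1139, 0.0941], [0.5542, 0.1156, 0.107], [0.5732, 0.1129, 0.0968]]
200 [[0.5364, 0.1138, 0.1015], [0.5542, 0.114, 0.105
[... 1391 characters left out ...]
3, 0.0899, 0.1088], [0.5929, 0.0397, 0.0]]
290 [[0.52, 0.04, -0.0007], [0.5531, 0.0902, 0.1131], [0.5931, 0.0361, -0.0009]]
295 [[0.5199, 0.0371, -0.0001], [0.5531, 0.089, 0.1137], [0.5931, 0.033, -0.0007]]
300 [[0.5196, 0.0339, -0.0002], [0.553, 0.0873, 0.1132], [0.5933, 0.0294, -0.0014]]
305 [[0.5192, 0.0301, -0.0014], [0.553, 0.0855, 0.1127], [0.5933, 0.0262, -0.0012]]
310 [[0.519, 0.027, -0.001], [0.553, 0.0837, 0.1123], [0.593, 0.0238, 0.0006]]
315 [[0.5305, 0.0663, 0.0802], [0.5529, 0.0822, 0.1125], [0.5767, 0.0648, 0.0822]]
320 [[0.5309, 0.0663, 0.0841], [0.553, 0.0777, 0.1072], [0.5758, 0.0654, 0.087]]
325 [[0.5314, 0.0667, 0.0885], [0.5529, 0.0762, 0.1075], [0.5753, 0.0648, 0.0895]]
```

View pics/wrist_16.png

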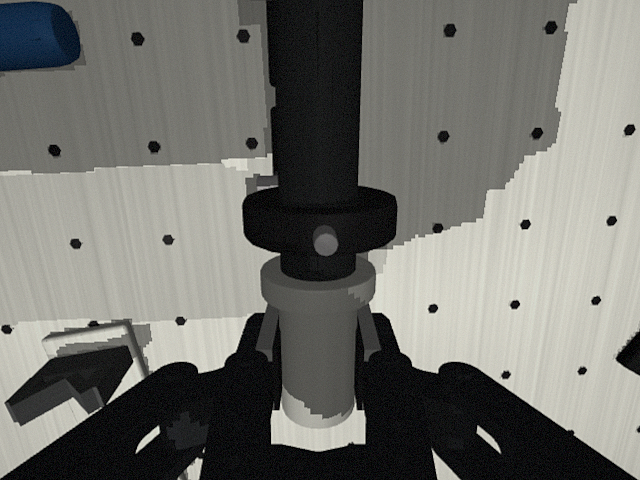

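The collar face is at y ≈ 0.090 and ring 1's entry face at ≈ 0.102, so there's about 12 mm to go, vertically centred. Final slide, gently.

Emit:
play_rows(moves=[[[0.1, 5, 0, 0, 1], [0.1, 4, 0, 0, 1], [0, 3, 0, 0, 1], [0, 0, 0, 0, 1]]])

```text
time: 19.45
tool_pos: [0.556, 0.0715, 0.0336]
orientation: [0.016, 0.719, 0.695, 0.014]
ft_force: [-0.1, -1.5, -0.7]
opening: 0.283
```

Emit:
play_rows(moves=[[[0, 2, 0, 0, 1], [0, 2, 0, 0, 1], [0, 0, 0, 0, 1]]])

```text
time: 19.82
tool_pos: [0.5559, 0.0708, 0.0338]
orientation: [0.019, 0.72, 0.694, 0.011]
ft_force: [0.1, -0.3, -1.5]
opening: 0.285
```

```bash
python3 w.py 17; python3 - <<'E'
from fit import *
o=env.get_obs();print(o["tool_pos"],o["time"],o["ft_force"],o["moment"])
p=env.capture("wrist");C=cloud(p)
for v in range(215,310,4): print(v,C[v,[318,290]].round(4).tolist())
E
```

```text
[0.5559 0.0708 0.0338] [0.0193 0.7196 0.6941 0.0109] 19.825
[0.5507 0.1498 0.2147]
[0.5559 0.0709 0.0337] 19.875 [-0.0554 -2.3931 -1.5868] [-0.5234  0.0306 -0.0612]
215 [[0.5544, 0.1216, 0.1071], [0.5466, 0.121, 0.1034]]
219 [[0.5544, 0.1203, 0.1064], [0.5466, 0.1198, 0.1032]]
223 [[0.5544, 0.1188, 0.1053], [0.5465, 0.1183, 0.1023]]
227 [[0.5543, 0.1181, 0.1068], [0.5464, 0.1173, 0.1029]]
231 [[0.5543, 0.1168, 0.1066], [0.5464, 0.1162, 0.1031]]
235 [[0.5543, 0.1155, 0.1061], [0.5463, 0.115, 0.1033]]
239 [[0.5542, 0.1146, 0.1069], [0.5462, 0.1138, 0.1031]]
243 [[0.5542, 0.1132, 0.1064], [0.5461, 0.1124, 0.1028]]
247 [[0.5542, 0.112, 0.1062], [0.5464, 0.1137, 0.1102]]
251 [[0.5539, 0.1136, 0.1139], [0.5464, 0.1137, 0.1132]]
255 [[0.5537, 0.1135, 0.117], [0.5464, 0.113, 0.1144]]
259 [[0.5537, 0.1128, 0.1178], [0.5465, 0.1128, 0.117]]
263 [[0.5536, 0.1116, 0.1176], [0.5464, 0.1117, 0.117]]
267 [[0.5536, 0.1105, 0.1176], [0.5463, 0.1102, 0.1161]]
271 [[0.5535, 0.1103, 0.1199], [0.5462, 0.1092, 0.1162]]
275 [[0.5534, 0.1102, 0.1222], [0.5461, 0.1078, 0.1155]]
279 [[0.5533, 0.1096, 0.1233], [0.5461, 0.1063, 0.1149]]
283 [[0.5532, 0.1093, 0.1249], [0.546, 0.1056, 0.116]]
287 [[0.5532, 0.1081, 0.1246], [0.546, 0.1045, 0.116]]
291 [[0.5532, 0.1069, 0.1245], [0.5458, 0.1028, 0.1148]]
295 [[0.5531, 0.1062, 0.1252], [0.5456, 0.0997, 0.1111]]
299 [[0.5534, 0.0994, 0.1137], [0.5455, 0.0987, 0.1114]]
303 [[0.5533, 0.0981, 0.1136], [0.5455, 0.0974, 0.1114]]
307 [[0.5533, 0.0961, 0.1121], [0.5454, 0.0959, 0.111]]
```

View pics/wrist_17.png

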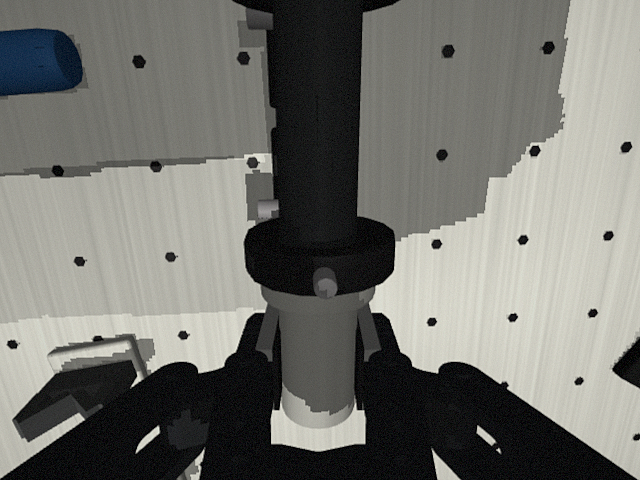

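```bash
python3 - <<'E'
from fit import *
p=env.capture("wrist");C=cloud(p)
for v in range(290,330,2): print(v,C[v,[275,318,300,362]].round(4).tolist())
p=env.capture("side");cv2.imwrite('pics/side17.png',cv2.resize(p['frame'][170:290,260:380],None,fx=4.9,fy=4.9))
E
```

```text
290 [[0.5417, 0.1028, 0.1138], [0.5531, 0.1076, 0.1252], [0.5486, 0.1035, 0.116], [0.5507, 0.1499, 0.2146]]
292 [[0.5412, 0.0995, 0.1079], [0.5531, 0.1075, 0.1262], [0.5486, 0.1031, 0.1164], [0.5664, 0.0982, 0.1083]]
294 [[0.5411, 0.0988, 0.1079], [0.5531, 0.1065, 0.1252], [0.5485, 0.1025, 0.1164], [0.5664, 0.0975, 0.1081]]
296 [[0.5411, 0.0982, 0.1079], [0.5531, 0.1058, 0.1249], [0.5485, 0.1021, 0.1168], [0.5664, 0.0968, 0.1081]]
298 [[0.5411, 0.0978, 0.1083], [0.5534, 0.0993, 0.1128], [0.5484, 0.0995, 0.1127], [0.5664, 0.0963, 0.1083]]
300 [[0.541, 0.0968, 0.1077], [0.5534, 0.0992, 0.1139], [0.5484, 0.0989, 0.1127], [0.5663, 0.0961, 0.1091]]
302 [[0.541, 0.0963, 0.1079], [0.5534, 0.0981, 0.1129], [0.5483, 0.0983, 0.1127], [0.5663, 0.0954, 0.1091]]
304 [[0.5409, 0.0954, 0.1074], [0.5533, 0.0977, 0.1133], [0.5483, 0.0977, 0.1129], [0.5664, 0.0944, 0.1084]]
306 [[0.5409, 0.095, 0.108], [0.5533, 0.0969, 0.113], [0.5483, 0.0966, 0.1118], [0.5664, 0.0938, 0.1086]]
308 [[0.5408, 0.0942, 0.1077], [0.5533, 0.0962, 0.1128], [0.5482, 0.096, 0.1118], [0.5699, 0.0805, 0.0848]]
310 [[0.5386, 0.0
[... 359 characters left out ...]
], [0.548, 0.0901, 0.1058], [0.569, 0.0805, 0.0907]]
318 [[0.539, 0.0815, 0.0905], [0.5533, 0.0905, 0.1084], [0.5479, 0.0897, 0.1063], [0.5689, 0.0802, 0.0915]]
320 [[0.539, 0.0814, 0.0918], [0.5533, 0.0896, 0.1079], [0.5479, 0.0889, 0.1061], [0.5686, 0.0804, 0.0933]]
322 [[0.5391, 0.0813, 0.0931], [0.5533, 0.089, 0.108], [0.5479, 0.0885, 0.1065], [0.5684, 0.0806, 0.0948]]
324 [[0.5392, 0.0815, 0.0946], [0.5532, 0.0883, 0.1079], [0.5478, 0.0871, 0.1052], [0.5683, 0.0802, 0.0956]]
326 [[0.5392, 0.0811, 0.0954], [0.5532, 0.0879, 0.1084], [0.5478, 0.0871, 0.1066], [0.568, 0.0806, 0.0974]]
328 [[0.5393, 0.0815, 0.0972], [0.5532, 0.0865, 0.1072], [0.5478, 0.0861, 0.106], [0.5678, 0.0805, 0.0986]]
```

View pics/side17.png

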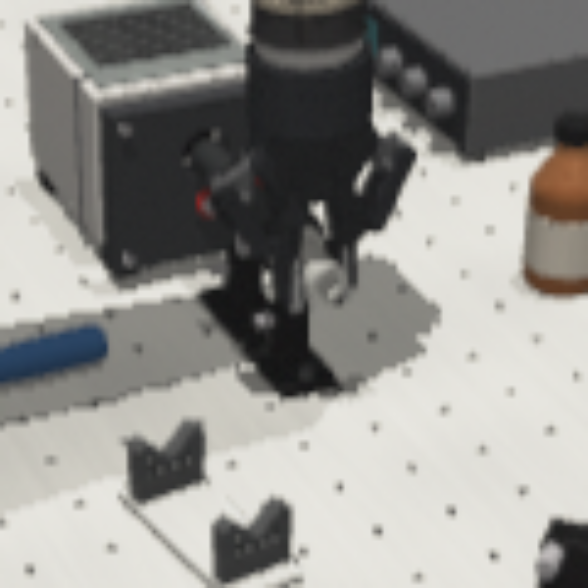

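The collar's rear edge is at y ≈ 0.0937, so its stop face is at ≈ 0.1017. Ring 1's entry face is at ≈ 0.1018. The nose is inside the port and motion stopped on contact, so the collar is home. Lower onto the bores and release.

Emit:
play_rows(moves=[[[0, 0, -3, 0, 1], [0, 0, 0, 0, 1], [0, 0, 0, 0, 0.2], [0, 0, 0, 0, -0.3], [0, 0, 0, 0, -1], [0, 0, 0, 0, -1], [0, 0, 0, 0, -1]]])

```text
time: 20.9
tool_pos: [0.5574, 0.0736, 0.0319]
orientation: [0.019, 0.719, 0.695, 0.014]
ft_force: [0.2, -0.3, -0.4]
opening: 0.997
```

```bash
python3 w.py 18; python3 - <<'E'
from fit import *
p=env.capture("wrist");C=cloud(p)
for v in range(260,340,3): print(v,C[v,[300,318]].round(4).tolist())
E
```

```text
[0.5574 0.0736 0.0319] [0.0188 0.7188 0.6948 0.0139] 20.9
[0.5513 0.1517 0.2133]
260 [[0.5501, 0.1136, 0.1125], [0.5549, 0.1133, 0.1123]]
263 [[0.5501, 0.1134, 0.1141], [0.5547, 0.1138, 0.1157]]
266 [[0.5501, 0.1137, 0.1169], [0.5547, 0.1126, 0.1147]]
269 [[0.55, 0.1129, 0.1169], [0.5546, 0.1128, 0.1174]]
272 [[0.55, 0.1123, 0.1174], [0.5546, 0.1116, 0.1165]]
275 [[0.5513, 0.1517, 0.2133], [0.5546, 0.1109, 0.1168]]
278 [[0.5499, 0.1106, 0.1175], [0.5545, 0.1104, 0.1175]]
281 [[0.5499, 0.1097, 0.1172], [0.5544, 0.1108, 0.1203]]
284 [[0.5498, 0.1087, 0.1169], [0.5544, 0.1099, 0.1203]]
287 [[0.5498, 0.1077, 0.1166], [0.5543, 0.1102, 0.1227]]
290 [[0.5498, 0.1074, 0.1179], [0.5542, 0.11, 0.124]]
293 [[0.5497, 0.1065, 0.1176], [0.5541, 0.1099, 0.1253]]
296 [[0.5497, 0.1051, 0.1166], [0.5541, 0.109, 0.1252]]
299 [[0.5496, 0.1045, 0.1171], [0.5541, 0.1078, 0.1243]]
302 [[0.5496, 0.1043, 0.1185], [0.554, 0.1076, 0.1255]]
305 [[0.5495, 0.1027, 0.117], [0.5541, 0.1061, 0.1241]]
308 [[0.5493, 0.0978, 0.1093], [0.554, 0.1059, 0.1254]]
311 [[0.5493, 0.0961, 0.1078], [0.5544, 0.0967, 0.1096]]
314 [[0.5492, 0.0958, 0.109], [0.5544, 0.0956, 0.1093]]
317 [[0.5492, 0.0947, 0.1089], [0.5544, 0.095, 0.11]]
320 [[0.549, 0.0902, 0.1024], [0.5544, 0.0935, 0.1089]]
323 [[0.549, 0.0893, 0.1027], [0.5545, 0.0894, 0.1035]]
326 [[0.5489, 0.0881, 0.1025], [0.5545, 0.0883, 0.1035]]
329 [[0.5489, 0.0868, 0.102], [0.5544, 0.0876, 0.104]]
332 [[0.5488, 0.0863, 0.103], [0.5544, 0.0866, 0.104]]
335 [[0.5488, 0.085, 0.1026], [0.5543, 0.0858, 0.1045]]
338 [[0.5487, 0.0835, 0.1019], [0.5543, 0.0848, 0.1045]]
```

View pics/wrist_18.png

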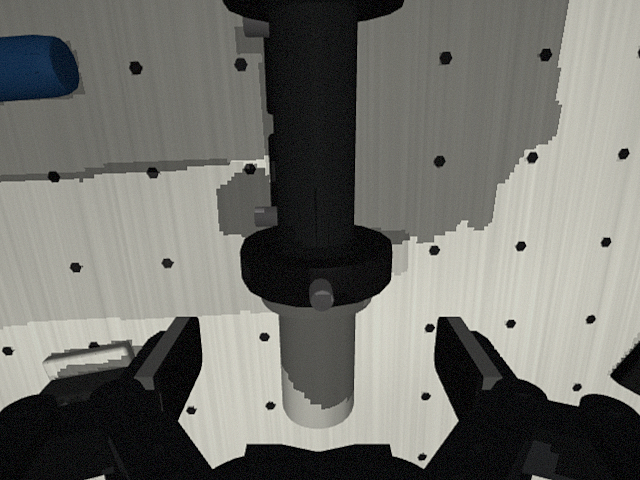

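Released. The tube settled about 3.7 mm onto the bore bottoms, and the collar's rear edge is still at y ≈ 0.094, so it's home. Withdrawing straight up.

Emit:
play_rows(moves=[[[0, -2, 15, 0, -1], [0, -2, 25, 0, -1], [0, 0, 35, 0, -1], [0, 0, 40, 0, -1], [0, -10, 40, 0, -1], [-20, -35, 10, 0, -1], [-20, -35, 0, 0, -1], [0, 0, 0, 0, -1]]])

```text
time: 22.0
tool_pos: [0.5172, -0.0136, 0.2112]
orientation: [0.023, 0.718, 0.695, 0.016]
ft_force: [0.3, 1.2, -1.3]
opening: 0.995
```

```bash
python3 w.py 19; python3 - <<'E'
from fit import *
o=env.get_obs();print(o["tool_pos"],o["time"],o["ft_force"])
for n,(a,b,c,d) in {'scene':(280,240,420,360),'side':(260,170,380,290)}.items():
    p=env.capture(n);cv2.imwrite('pics/%s19.png'%n,cv2.resize(p['frame'][b:d,a:c],None,fx=4.9,fy=4.9));cv2.imwrite('pics/%s19f.png'%n,p['frame'])
    P=cloud(p)[p["z_map"]>0]
    q=P[(abs(P[:,0]-.554)<.02)&(P[:,1]>.03)&(P[:,1]<.11)&(abs(P[:,2]-.1)<.02)]
    print(n,"tail y",q[:,1].min(),"collar band",[ (round(y,4),round(q[abs(q[:,1]-y)<.0015][:,2].max(),4)) for y in np.arange(.082,.108,.002) if (abs(q[:,1]-y)<.0015).any()])
E
```

```text
[ 0.5172 -0.0136  0.2112] [0.023  0.7185 0.695  0.0165] 22.0
[0.5093 0.065  0.3923]
[ 0.5179 -0.0126  0.2112] 22.05 [0.0103 1.007  0.2881]
scene tail y 0.049523500480914806 collar band [(np.float64(0.082), np.float64(0.1073)), (np.float64(0.084), np.float64(0.1073)), (np.float64(0.086), np.float64(0.1065)), (np.float64(0.088), np.float64(0.1041)), (np.float64(0.09), np.float64(0.1049)), (np.float64(0.092), np.float64(0.1049)), (np.float64(0.094), np.float64(0.106)), (np.float64(0.096), np.float64(0.1108)), (np.float64(0.098), np.float64(0.1108)), (np.float64(0.1), np.float64(0.1093)), (np.float64(0.102), np.float64(0.1147)), (np.float64(0.104), np.float64(0.1152)), (np.float64(0.106), np.float64(0.1184))]
side tail y 0.04615762584146865 collar band [(np.float64(0.082), np.float64(0.1015)), (np.float64(0.084), np.float64(0.1069)), (np.float64(0.086), np.float64(0.106)), (np.float64(0.088), np.float64(0.106)), (np.float64(0.09), np.float64(0.1124)), (np.float64(0.092), np.float64(0.1117)), (np.float64(0.094), np.float64(0.1117)), (np.float64(0.096), np.float64(0.1101)), (np.float64(0.098), np.float64(0.1179)), (np.float64(0.1), np.float64(0.1179)), (np.float64(0.102), np.float64(0.1188)), (np.float64(0.104), np.float64(0.1172)), (np.float64(0.106), np.float64(0.1194))]
```

View pics/side19.png

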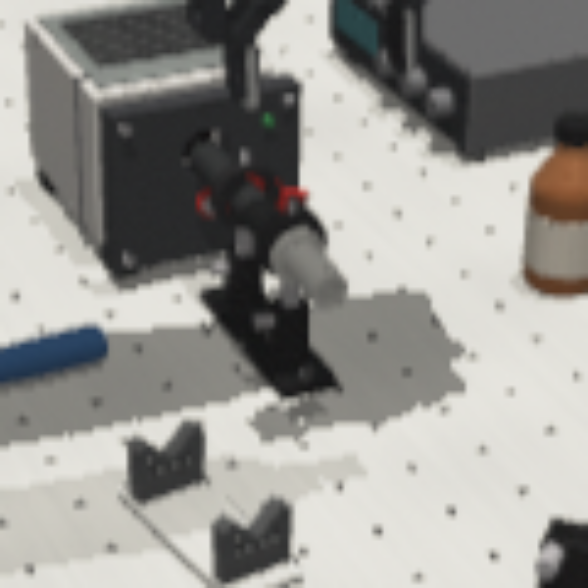

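View pics/scene19f.png

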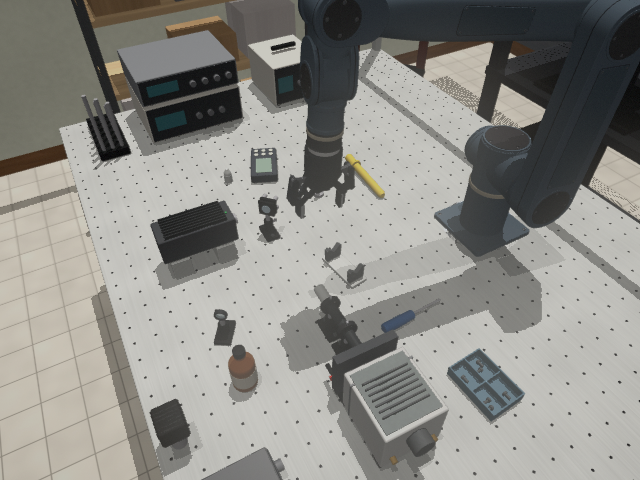

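View pics/scene19.png

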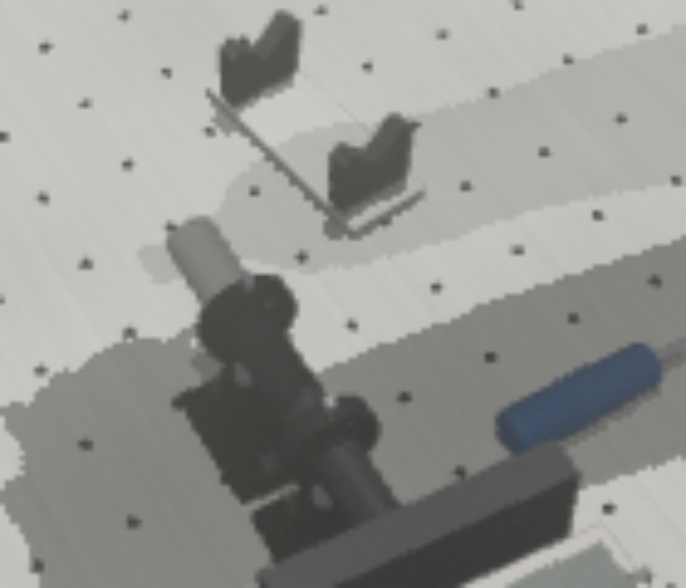

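Both views show the tube through both rings and into the port: port at side crop (200,145), collar hard against ring 1 at (275,250), and the red cover hanging aside at (290,195). The bystanders are where they were and the gripper is clear. Handing in.

```bash
python3 -c "
from h import *
print(env.sign_off())"
```

```text
the job is handed in; nothing more can be done
None
```

The job is done and was handed in at about 22 s. The dust cover is swung aside, and the black tube lies through both guide rings with its nose in the port and its collar home. The sign-off gave no verdict.

**Last checks**
- **Collar:** its stop face measured y ≈ 0.1015 and ring 1's entry face ≈ 0.102. That is contact within the roughly 1 mm measuring noise, and it agreed before release, after release and from the scene camera. The side camera puts both about 3 mm lower in y, but still touching.
- **Tube:** after release it settled about 3.7 mm, against the 3.5 mm expected. The tube fits showed no contact on the way through the rings, and the forces I read stayed under 3 N.
- **Cover:** it hangs well clear of the port in the side view. I did not measure its exact angle.
- **Other items:** the ones I could see in the last pictures looked unmoved. I did not compare each position by number, and the gripper partly hid the spare post.

**What failed or disagreed**
- The first push on the cover passed over the knob without touching it. All three cameras showed the real fingertips about 45 mm above the reported tool position, so I worked from the cameras after that and the second push dropped the cover.
- The tool picked up a tilt of about 2.5° over the moves. It was mostly a roll about the tube's axis and did not matter for the fit.

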